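# Rack the top-heavy dosing bottles and lock them in with the keeper rod

### The job

Clear the bench of the slim, top-heavy dosing bottles: carry every one of them slowly and upright to the wooden rack and set it down gently on the floor of a bay of its own, without tipping or dropping any. When all are in, slide the keeper rod across the front of them through the eyelets in both end cheeks until its wooden grip is fully home against the cheek, and let go. Leave the beeswax, the lidded tin and the steel block where they are.

Things in the scene. Friction and masses are not known exactly. Their poses are not given: they have to be found in the camera images.
- rack: Pale wooden rack, fixed to the bench. Origin on the bench under the middle of its row of four bays; y along the row, x from open front to back. Bays at y = +69, +23, -23, -69 mm, x = 0, 42 mm wide; floor 6 mm up; 14 mm dividers, 10 mm front sill (inner face x = -24), 58 mm back board (inner face x = +30). End cheeks 10 mm thick, outer faces y = +102 and -102, tops 114 mm above the bench.
- rack_bay1 (a point): Centre of the floor of bay 1 of the rack (1 is at the +y end), 6 mm above the bench.
- rack_bay2 (a point): Centre of the floor of bay 2 of the rack (1 is at the +y end), 6 mm above the bench.
- rack_bay3 (a point): Centre of the floor of bay 3 of the rack (1 is at the +y end), 6 mm above the bench.
- rack_bay4 (a point): Centre of the floor of bay 4 of the rack (1 is at the +y end), 6 mm above the bench.
- rack_eye_right (a point): Centre of the brass-rimmed round eyelet, 15 mm wide, right through the right-hand (-y) cheek, on the outer face. Rack frame: x = -34, y = -102, z = 94 mm. Both eyelets lie on one level line along the rack's y, in front of the bottles and just below their heads.
- rack_eye_left (a point): Centre of the brass-rimmed round eyelet, 15 mm wide, right through the left-hand (+y) cheek, on the outer face. Rack frame: x = -34, y = +102, z = 94 mm. Both eyelets lie on one level line along the rack's y, in front of the bottles and just below their heads.
- bottle_1: Slim amber glass dosing bottle, 140 mm tall, heavy brass head: foot 30 mm across (8 mm high), body 22 mm across, head 32 mm across from 106 to 136 mm above the foot. About 160 g, mostly in the head: tips over at a lean of about 8 degrees. Origin: centre of its underside, z up. Not always present (None at the start if absent).
- bottle_2: Slim green glass dosing bottle, 140 mm tall, heavy brass head: foot 30 mm across (8 mm high), body 22 mm across, head 32 mm across from 106 to 136 mm above the foot. About 160 g, mostly in the head: tips over at a lean of about 8 degrees. Origin: centre of its underside, z up. Not always present (None at the start if absent).
- bottle_3: Slim white dosing bottle, 140 mm tall, heavy brass head: foot 30 mm across (8 mm high), body 22 mm across, head 32 mm across from 106 to 136 mm above the foot. About 160 g, mostly in the head: tips over at a lean of about 8 degrees. Origin: centre of its underside, z up. Not always present (None at the start if absent).
- bottle_4: Slim blue dosing bottle, 140 mm tall, heavy brass head: foot 30 mm across (8 mm high), body 22 mm across, head 32 mm across from 106 to 136 mm above the foot. About 160 g, mostly in the head: tips over at a lean of about 8 degrees. Origin: centre of its underside, z up. Not always present (None at the start if absent).
- keeper_rod: Keeper rod lying on the bench: dark wooden grip 80 mm long, 20 x 20 mm square, a steel rod 8 mm across running out of one end. Origin: centre of the grip on the rod's axis (10 mm above the bench as it lies); rod along +x from the shoulder at 40 mm to the pointed tip at 255 mm. About 120 g, balance point inside the grip, about 15 mm from the origin, so it lies flat on its grip.
- rod_tip (a point): Pointed tip of the keeper rod (last 6 mm tapers).
- rod_shoulder (a point): End face of the grip where the steel rod leaves it, on the axis.
- beeswax: Bystander: round lump of beeswax, 44 mm across, 22 mm high; origin at the centre of its underside.
- lidded_tin: Bystander: round white lidded tin, 42 mm across, 18 mm high; origin at the centre of its underside.
- dapping_block: Bystander: steel dapping block, 50 mm cube with hollows; origin at the centre of its underside.

How it is judged (in metres and radians):
On the way, in this order (a step that is already met when the one before it is completed fails the run):
1. every bottle present stands upright in a bay of the rack, let go (z of bottle_1 in the frame of rack between 0.002 and 0.01 m and x of bottle_1 in the frame of rack between -0.014 and 0.018 m and (y of bottle_1 in the frame of rack between 0.056 and 0.082 m or y of bottle_1 in the frame of rack between 0.01 and 0.036 m or y of bottle_1 in the frame of rack between -0.036 and -0.01 m or y of bottle_1 in the frame of rack between -0.082 and -0.056 m) and angle between each of bottle_1, bottle_2, bottle_3, bottle_4's own z axis and vertical below 0.1 rad and linear speed of each of bottle_1, bottle_2, bottle_3, bottle_4 below 0.03 m/s and z of bottle_2 in the frame of rack between 0.002 and 0.01 m and x of bottle_2 in the frame of rack between -0.014 and 0.018 m and (y of bottle_2 in the frame of rack between 0.056 and 0.082 m or y of bottle_2 in the frame of rack between 0.01 and 0.036 m or y of bottle_2 in the frame of rack between -0.036 and -0.01 m or y of bottle_2 in the frame of rack between -0.082 and -0.056 m) and z of bottle_3 in the frame of rack between 0.002 and 0.01 m and x of bottle_3 in the frame of rack between -0.014 and 0.018 m and (y of bottle_3 in the frame of rack between 0.056 and 0.082 m or y of bottle_3 in the frame of rack between 0.01 and 0.036 m or y of bottle_3 in the frame of rack between -0.036 and -0.01 m or y of bottle_3 in the frame of rack between -0.082 and -0.056 m) and z of bottle_4 in the frame of rack between 0.002 and 0.01 m and x of bottle_4 in the frame of rack between -0.014 and 0.018 m and (y of bottle_4 in the frame of rack between 0.056 and 0.082 m or y of bottle_4 in the frame of rack between 0.01 and 0.036 m or y of bottle_4 in the frame of rack between -0.036 and -0.01 m or y of bottle_4 in the frame of rack between -0.082 and -0.056 m) and contact force between each of bottle_1, bottle_2, bottle_3, bottle_4 and the fingers below 0.1 N), for 0.3 s.
2. the keeper rod is through both eyelets with its grip home against a cheek (((y of rod_tip in the frame of rack above 0.104 m and y of rod_shoulder in the frame of rack between -0.111 and -0.095 m and x of rod_tip in the frame of rack between -0.044 and -0.024 m and z of rod_tip in the frame of rack between 0.084 and 0.104 m and x of rod_shoulder in the frame of rack between -0.044 and -0.024 m and z of rod_shoulder in the frame of rack between 0.084 and 0.104 m) or (y of rod_tip in the frame of rack below -0.104 m and y of rod_shoulder in the frame of rack between 0.095 and 0.111 m and x of rod_tip in the frame of rack between -0.044 and -0.024 m and z of rod_tip in the frame of rack between 0.084 and 0.104 m and x of rod_shoulder in the frame of rack between -0.044 and -0.024 m and z of rod_shoulder in the frame of rack between 0.084 and 0.104 m))), for 0.2 s.
At the end, for the whole second after the job is handed in: Every bottle present stands upright (6 degrees) on a bay floor, within 13 mm of the bay's centre along the row; the keeper rod is through both eyelets from either side, shoulder within 9 mm of the cheek, tip out of the far cheek (10 mm sag allowed); all released and at rest (all of step 1 and ((y of rod_tip in the frame of rack above 0.104 m and y of rod_shoulder in the frame of rack between -0.111 and -0.095 m and x of rod_tip in the frame of rack between -0.044 and -0.024 m and z of rod_tip in the frame of rack between 0.084 and 0.104 m and x of rod_shoulder in the frame of rack between -0.044 and -0.024 m and z of rod_shoulder in the frame of rack between 0.084 and 0.104 m) or (y of rod_tip in the frame of rack below -0.104 m and y of rod_shoulder in the frame of rack between 0.095 and 0.111 m and x of rod_tip in the frame of rack between -0.044 and -0.024 m and z of rod_tip in the frame of rack between 0.084 and 0.104 m and x of rod_shoulder in the frame of rack between -0.044 and -0.024 m and z of rod_shoulder in the frame of rack between 0.084 and 0.104 m)) and linear speed of keeper_rod below 0.03 m/s and contact force between keeper_rod and the fingers below 0.1 N); the robot touches nothing.
It fails at once if a bottle topples or leans over by more than 30 degrees (angle between any of bottle_1, bottle_2, bottle_3, bottle_4's own z axis and vertical above 0.52 rad).
It fails at once if a bottle is dropped or flung (faster than 0.8 m/s) (linear speed of any of bottle_1, bottle_2, bottle_3, bottle_4 above 0.8 m/s).
It fails at once if the beeswax, lidded tin or steel block is pushed more than 30 mm (distance of any of beeswax, lidded_tin, dapping_block from where it was at the start of the episode above 0.03 m).
Of bottle_1, bottle_2, bottle_3, bottle_4 only 3 to 4 are there at a start; the rules pass over those that are not, and their reading is None.
At some moment in a run one of keeper_rod may be knocked a few centimetres aside while the robot is not near it.
It also fails if it takes over 210 s, if anything falls off the work surface, if the arm or the gripper's body presses on something with over 40 N, if the wrist force passes 120 N, or if a joint passes its speed limit or range.

### The arm

A 7-joint arm with a two-finger parallel gripper is mounted at the origin on the work surface; the furniture and walls round the work are solid. World frame = base frame: x ahead of the robot, y to its left, z up, the work surface at z = 0. Lengths are in m, angles in degrees, forces in N, time in s.
With the tool pointing down it reaches from about 0.4 to 0.75 m from the base axis. Payload 19.5 kg.
Tool frame: the origin (TCP) lies midway between the tips of the shut fingers; the grasp point (between the pads) lies 19 mm behind it; z points along the fingers, y is the direction in which the jaws open and shut (so a half turn about z gives the same grasp; the last joint's range is limited). The gripper opens to 85 mm and grips with 20 to 120 N. Pads are 22 mm wide; open, the fingers measure 114 mm over their backs; the gripper's body (76 mm by 85 mm) begins 54 mm behind the grasp point. The pads swing forward as they close: fully open they stand 13 mm farther back than shut.
Start: joints at [74.674, 40.479, -1.581, 85.061, 1.261, 54.483, -4.326], TCP at [0.129, -0.56, 0.231] pointing down, gripper open.
Joint ranges: [-155.06, 155.06], [-18.47, 123.98], [-90, 86.84], [0, 140.48], [-83.41, 263.41], [0, 116], [-161.91, 161.91]. Speed limits (degrees/s): [108.29, 108.29, 147.25, 147.25, 172.46, 172.46, 172.46].

### API

Orientations are given as a 3x3 rotation matrix whose columns are the frame's x, y, z axes.
In Python, from station import ctrl gives the robot as it stands.
- The arm moves only by the tool send_rows, never from a script. Its argument "plan" is one flat list of numbers, 4 for each row, row after row: the shift along the tool's x, y, z in units of 60 mm (1.0 is 60 mm), then the turn about the tool's z in units of 5 degrees (1.0 is 5 degrees). A call has 1 to 12 rows; each row shifts and turns the commanded pose from where the row before left it, along the tool's axes as they then stand; what a row does not reach is not made up. A row lasts 1/8 s, in which the tool goes at most 62.5 mm and 10.7 degrees, less where a joint would pass 70% of its speed; a pose out of reach is approached as far as the arm can. A call is refused whole if a number of a shift passes 1 or a number of a turn 1, either way. A call with a gripper value outside its range is refused whole. "gripper" is the closure, from 0 (fully open) to 1 (shut), set as the call begins (left out, the last holds). The fingers move at their own pace and stop on an object; "newtons" is the grip in N (left out, the last holds). Time passes only in rows, so rows that do not move let the fingers close. It gives the time, the measured TCP pose, the force and the opening at its end, in the units of the state.
- ctrl.sense(): the state, without advancing time (a new reading comes with each control period).
- ctrl.read_camera(name): name is "scene" or "top" or "wrist"; returns a dict with "color" (400x640x3 uint8, red, green, blue), "intrinsics" (3x3 intrinsics, pixels), "rvec" (rotation vector, rad) and "tvec" (3), from world to camera coordinates, as OpenCV has them; the wrist camera has in their place "T_tool_cam" (4x4, takes a point from camera to tool coordinates, whose origin is the TCP and whose axes are the flange's). Camera axes: x right, y down, z forward; pixel columns grow to the right and rows downward; lengths in m; the calibration is good to about 2 mm. A picture is of the moment at which its call begins: read the wrist's pose just before it. There is no depth.
- ctrl.job_done(): hands the job in, once; it reports no verdict.
The state is a dict: "t": time; "joints": joint angles; "dq": joint speeds; "joint_torque": joint torques, N m; "ee_pos": TCP position; "tcp_rot": TCP orientation; "ft_force": force on the tool from outside, world axes, zero at the start; "torque": the same for the moment, N m; "width": finger opening in m.
Only numpy, scipy, OpenCV 4.12 (cv2) and the standard library are available. Lean on these libraries where they do the work, as an engineer would, in place of code of your own. Each camera call takes 0.05 s, during which the arm holds its last target.

## Working session

There is one attempt and no reset: what is moved stays moved. The work goes in short steps, Python scripts to look and compute and a tool call to move; the robot and the scene stay as the last step left them, time stands still between calls to the robot, and variables do not carry over. Pictures are saved under pics/ and viewed, and the job is handed in when it is done.

Besides the shell and the picture viewer there is one more tool, called after "Emit:" as a command line: name --argument value ..., lists and objects as JSON in quotes. send_rows: Moves the arm, as the interface text tells. Its arguments: {"type":"object","properties":{"plan":{"type":"array"},"gripper":{"type":"number"},"newtons":{"type":"number"}},"required":["plan"]}

```bash
mkdir -p pics; ls; cat > h.py <<'E'
import numpy as np, cv2
from station import ctrl
def cam(n,f):
    r=ctrl.read_camera(n); cv2.imwrite('pics/'+f,r['color'][:,:,::-1]); return r
E
python3 - <<'E'
from h import *
s=ctrl.sense(); print(s['t'],s['ee_pos'],s['tcp_rot'],s['width'])
for n in('scene','top','wrist'):
    r=cam(n,n+'0.png'); print({k:v for k,v in r.items() if k!='color'})
E
```

```text
pics
0.0 [ 0.12868638 -0.5601471   0.23082979] [[ 9.74611063e-01  2.23904458e-01 -2.64390779e-04]
 [ 2.23904613e-01 -9.74610483e-01  1.06340581e-03]
 [-1.95767230e-05 -1.09560538e-03 -9.99999400e-01]] 0.08546792287133713
{'intrinsics': array([[484.36077212,   0.        , 320.91542899],
       [  0.        , 484.36077212, 192.64592181],
       [  0.        ,   0.        ,   1.        ]]), 'rvec': array([ 2.32735336,  1.04634949, -0.35226046]), 'tvec': array([-0.40956569, -0.25230288,  1.53331466])}
{'intrinsics': array([[432.86404674,   0.        , 317.10594229],
       [  0.        , 432.86404674, 201.47866815],
       [  0.        ,   0.        ,   1.        ]]), 'rvec': array([ 2.18339324, -2.1484063 ,  0.15487834]), 'tvec': array([0.05080859, 0.55761184, 0.97932318])}
{'intrinsics': array([[283.83973466,   0.        , 316.85051681],
       [  0.        , 283.83973466, 203.30388724],
       [  0.        ,   0.        ,   1.        ]]), 'T_tool_cam': array([[ 1.46895464e-04, -9.58741496e-01, -2.84279303e-01,
         7.27784346e-02],
       [ 9.99999934e-01,  4.66188927e-05,  3.59505551e-04,
         3.72888860e-04],
       [-3.31420104e-04, -2.84279337e-01,  9.58741440e-01,
        -1.42131798e-01],
       [ 0.00000000e+00,  0.00000000e+00,  0.00000000e+00,
         1.00000000e+00]])}
```

View pics/scene0.png

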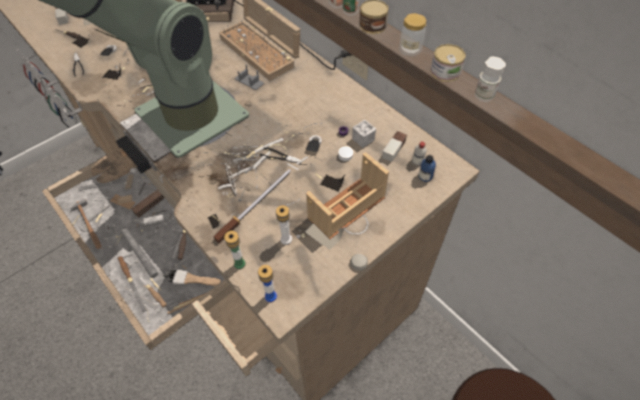

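View pics/top0.png

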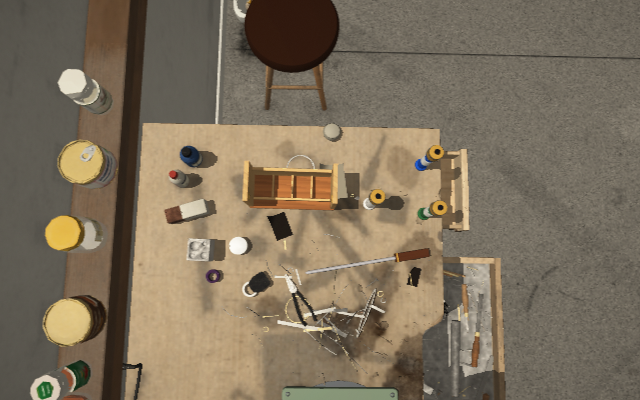

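View pics/wrist0.png

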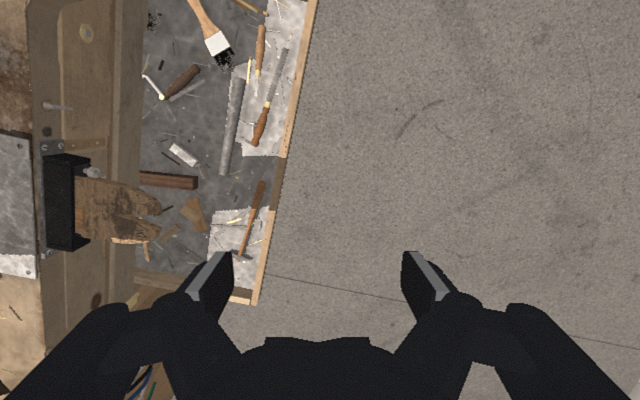

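The top view shows 3 bottles (green, blue, white), the rack at (292,187), the rod from (308,272) to grip (414,255), tin (238,245), dapping block (198,249), wax (332,131). I'll enlarge it.

```bash
python3 - <<'E'
import cv2
a=cv2.imread('pics/top0.png'); cv2.imwrite('pics/tA.png',cv2.resize(a[120:290,230:390],None,fx=4.7,fy=3.5*1.0) if 0 else cv2.resize(a[140:280,230:390],None,fx=4,fy=4,interpolation=cv2.INTER_CUBIC))
cv2.imwrite('pics/tB.png',cv2.resize(a[140:280,350:460],None,fx=4,fy=4,interpolation=cv2.INTER_CUBIC))
b=cv2.imread('pics/scene0.png'); cv2.imwrite('pics/sA.png',cv2.resize(b[150:310,205:395],None,fx=4,fy=4)[:600,:800])
E
```

```text
(no output)
```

View pics/tA.png

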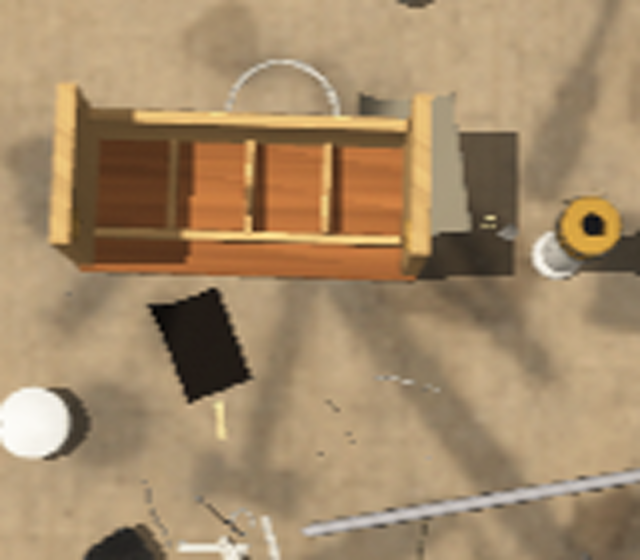

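View pics/tB.png

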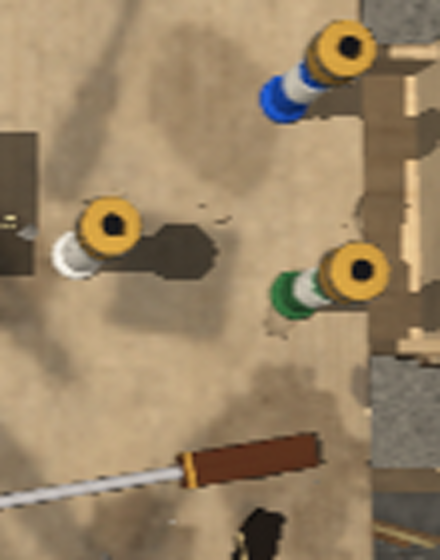

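View pics/sA.png

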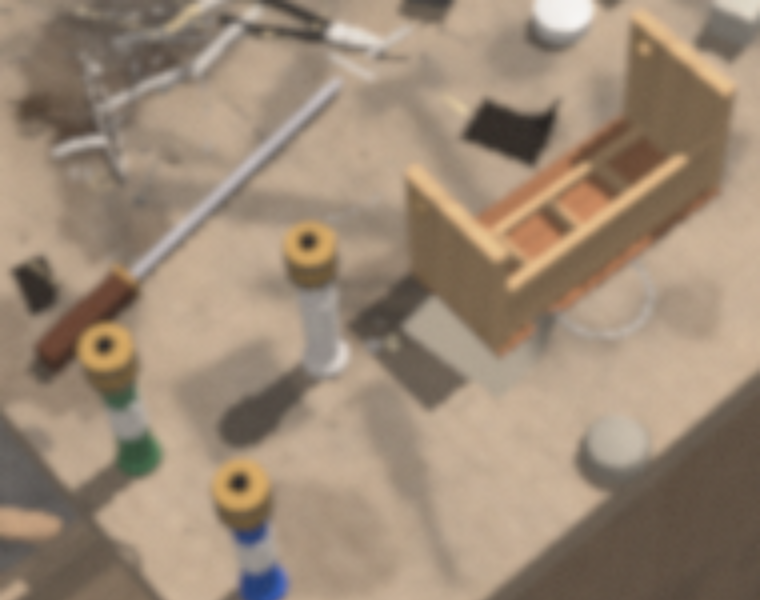

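```bash
cat >> h.py <<'E'
def unproj(r,u,v,z):
    R=cv2.Rodrigues(np.array(r['rvec']))[0]; t=np.array(r['tvec'])
    d=R.T@np.linalg.solve(r['intrinsics'],[u,v,1.]); c=-R.T@t
    return c+d*(z-c[2])/d[2]
def unw(r,s,u,v,z):
    T=np.eye(4);T[:3,:3]=s['tcp_rot'];T[:3,3]=s['ee_pos'];M=T@r['T_tool_cam']
    d=M[:3,:3]@np.linalg.solve(r['intrinsics'],[u,v,1.]); c=M[:3,3]
    return c+d*(z-c[2])/d[2]
E
python3 - <<'E'
from h import *
r=ctrl.read_camera('top')
def f(n,o,x,y,z): 
    u=(x+.5)/4-.5+o[0]; v=(y+.5)/4-.5+o[1]; print(n,unproj(r,u,v,z).round(4))
A=(230,140);B=(350,140)
f('white',B,113,222,.14);f('green',B,361,270,.14);f('blue',B,348,47,.14)
f('shoulder',B,185,470,.012);f('gripend',B,320,448,.012);f('tip',A,306,530,.012)
for p in [(57,84),(77,84),(50,243),(70,245),(413,94),(433,94),(405,254),(428,254)]: f(p,A,*p,.114)
s=ctrl.read_camera('scene')
def g(n,x,y,z): print(n,unproj(s,(x+.5)/4-.5+205,(y+.5)/4-.5+150,z).round(4))
g('white',308,241,.14);g('green',104,345,.14);g('blue',240,482,.14)
g('rackcheekR front',410,170,.114);g('rcR back',505,260,.114);g('L front',635,15,.114);g('tip',338,85,.01);g('shoulder',128,282,.01)
for n,u,v in [('tin',238,245),('block',198,249),('wax',332,131)]: print(n,unproj(r,u,v,.02).round(3))
E
```

```text
white [ 0.5592 -0.066   0.14  ]
green [ 0.536  -0.1967  0.14  ]
blue [ 0.6558 -0.1921  0.14  ]
shoulder [ 0.4302 -0.1287  0.012 ]
gripend [ 0.4443 -0.2091  0.012 ]
tip [0.3922 0.0827 0.012 ]
(57, 84) [0.6334 0.2217 0.114 ]
(77, 84) [0.6337 0.2109 0.114 ]
(50, 243) [0.5463 0.2224 0.114 ]
(70, 245) [0.5454 0.2116 0.114 ]
(413, 94) [0.6316 0.0281 0.114 ]
(433, 94) [0.6318 0.0172 0.114 ]
(405, 254) [0.5437 0.0315 0.114 ]
(428, 254) [0.5439 0.0191 0.114 ]
white [ 0.5597 -0.0692  0.14  ]
green [ 0.5379 -0.2005  0.14  ]
blue [ 0.6582 -0.1953  0.14  ]
rackcheekR front [0.5455 0.021  0.114 ]
rcR back [0.6346 0.0202 0.114 ]
L front [0.5483 0.2136 0.114 ]
tip [0.3945 0.0777 0.01  ]
shoulder [ 0.4309 -0.1313  0.01  ]
tin [0.453 0.243 0.02 ]
block [0.442 0.335 0.02 ]
wax [0.731 0.026 0.02 ]
```

Emit:
send_rows --plan '[0,0,0,-1,0,0,0,-1,0,0,0,-1,0,0,0,-1,0,0,0,-1,0,0,0,-1,0,0,0,-1,0,0,0,-1,0,0,0,-1,0,0,0,-1,0,0,0,-1,0,0,0,-1]' --gripper 0

```text
t: 1.75
ee_pos: [0.1287, -0.5603, 0.2312]
tcp_rot: [[0.291, 0.957, -0.0], [0.957, -0.291, 0.0], [0.0, -0.0, -1.0]]
ft_force: [0.1, 0.3, 0.0]
width: 0.0852
```

Emit:
send_rows --plan '[0,0,0,-1,0,0,0,-1,0,0,0,-1,0,0,0,-0.3,0.6,0.7,0,0,0.8,0.9,0,0,0.8,0.9,0,0,0.8,0.9,0,0,0.8,0.9,0,0,0.8,0.9,0,0,0.8,0.9,0,0,0.6,0.7,0,0]'

```text
t: 3.25
ee_pos: [0.4977, -0.241, 0.2314]
tcp_rot: [[0.011, 1.0, 0.0], [1.0, -0.011, 0.0], [0.0, 0.0, -1.0]]
ft_force: [-0.9, -1.5, -0.3]
width: 0.0852
```

```bash
python3 - <<'E'
from h import *
s=ctrl.sense(); print(s['t'],s['ee_pos'],s['tcp_rot'].round(4),s['width'],s['joints'])
cam('wrist','w1.png')
E
```

```text
3.25 [ 0.49768748 -0.24102294  0.23138929] [[ 1.060e-02  9.999e-01  2.000e-04]
 [ 9.999e-01 -1.060e-02  1.000e-04]
 [ 1.000e-04  2.000e-04 -1.000e+00]] 0.08520949039614839 [ 33.04526755  39.37106441 -20.15253031  89.44406396  15.66933678
  53.9742958    7.23621921]
```

View pics/w1.png

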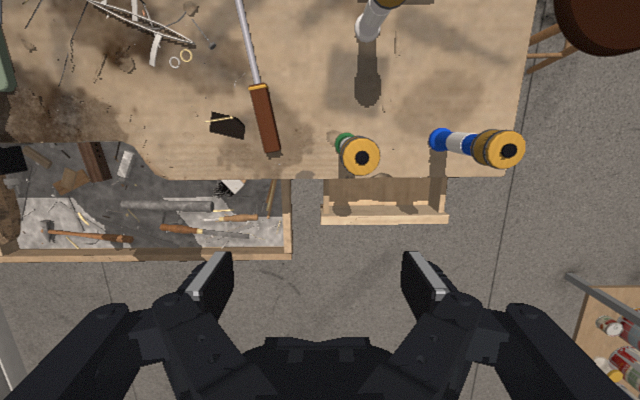

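```bash
python3 - <<'E'
from h import *
s=ctrl.sense(); print(s['ee_pos']);r=ctrl.read_camera('wrist')
print(unw(r,s,361,156.5,.14),unw(r,s,507.5,150,.14))
print('bases',unw(r,s,345,140,.004),unw(r,s,438,138,.004))
print('shoulder',unw(r,s,258,88,.01))
E
```

```text
[ 0.50257174 -0.23489508  0.23134551]
[ 0.53975381 -0.1920443   0.14      ] [ 0.65895084 -0.1872435   0.14      ]
bases [ 0.5398495  -0.18765788  0.004     ] [ 0.65821154 -0.18560968  0.004     ]
shoulder [ 0.43397734 -0.12620431  0.01      ]
```

Emit:
send_rows --plan '[0,0,0.4,0,0,0,0.4,0,0,0,0,0,0,0,0,0,0,0,0,0,0,0,0,0]'

```text
t: 4.1
ee_pos: [0.4963, -0.243, 0.1838]
tcp_rot: [[0.01, 1.0, 0.001], [1.0, -0.01, -0.0], [-0.0, 0.001, -1.0]]
ft_force: [-0.5, -0.0, 0.3]
width: 0.0855
```

```bash
python3 - <<'E'
from h import *
s=ctrl.sense(); print(s['t'],s['ee_pos'],s['tcp_rot'].round(4),abs(s['dq']).max())
cam('wrist','w2.png')
E
```

```text
4.1 [ 0.49628117 -0.24296934  0.18383206] [[ 1.010e-02  9.999e-01  7.000e-04]
 [ 9.999e-01 -1.010e-02 -3.000e-04]
 [-3.000e-04  7.000e-04 -1.000e+00]] 0.20372245816931328
```

View pics/w2.png

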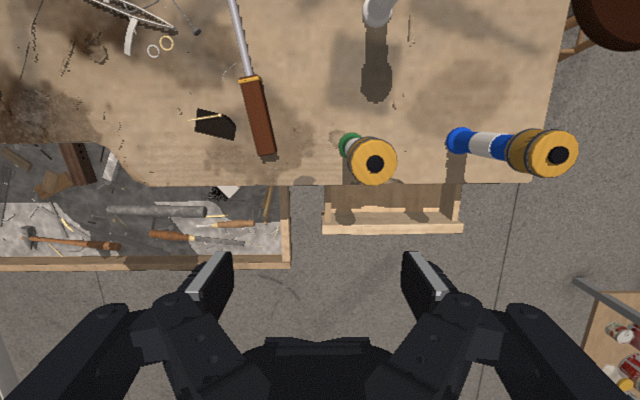

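```bash
python3 - <<'E'
from h import *
s=ctrl.sense(); print(s['ee_pos']);r=ctrl.read_camera('wrist')
print(unw(r,s,375,163.5,.14),unw(r,s,558,156,.14))
print('should',unw(r,s,250,79,.012), unw(r,s,268,156,.012))
E
```

```text
[ 0.4962475  -0.24292063  0.18370239]
[ 0.53543619 -0.19922863  0.14      ] [ 0.65425761 -0.1955087   0.14      ]
should [ 0.42973257 -0.13101127  0.012     ] [ 0.44351597 -0.2092665   0.012     ]
```

Emit:
send_rows --plan '[0.25,0.22,0,0,0.25,0.22,0,0,0.24,0.22,0,0,0,0,0.2,0,0,0,0,0,0,0,0,0]'

```text
t: 4.95
ee_pos: [0.5359, -0.1993, 0.1713]
tcp_rot: [[0.01, 1.0, -0.0], [1.0, -0.01, -0.0], [-0.0, -0.0, -1.0]]
ft_force: [-0.2, -0.6, -0.2]
width: 0.0853
```

```bash
python3 - <<'E'
from h import *
s=ctrl.sense(); print(s['t'],s['ee_pos'],s['tcp_rot'].round(4),abs(s['dq']).max())
cam('wrist','w3.png')
E
```

```text
4.95 [ 0.5359328  -0.19926261  0.17127522] [[ 1.050e-02  9.999e-01 -4.000e-04]
 [ 9.999e-01 -1.050e-02 -1.000e-04]
 [-1.000e-04 -4.000e-04 -1.000e+00]] 0.35954901571329834
```

View pics/w3.png

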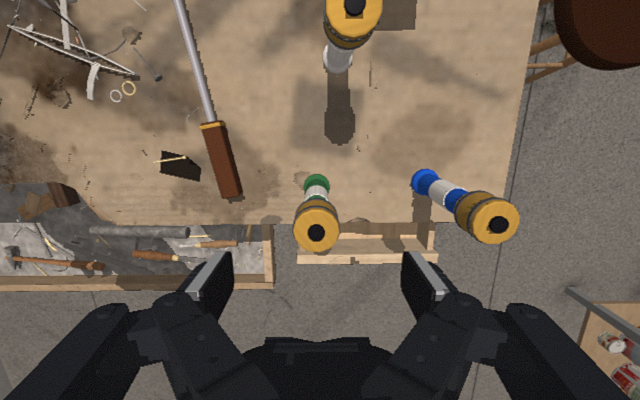

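```bash
python3 - <<'E'
from h import *
s=ctrl.sense(); print(s['ee_pos']);r=ctrl.read_camera('wrist')
print(unw(r,s,316,232.5,.14),unw(r,s,497,225,.14),unw(r,s,355,5,.14))
E
```

```text
[ 0.53600643 -0.19929688  0.17146987]
[ 0.53607345 -0.19884896  0.14      ] [ 0.65421251 -0.19479001  0.14      ] [ 0.55814233 -0.06974015  0.14      ]
```

Emit:
send_rows --plan '[0,0,0.2,0,0,0,0.25,0,0,0,0.25,0,0,0,0.25,0,0,0,0.23,0,0,0,0,0,0,0,0,0]'

```text
t: 5.92
ee_pos: [0.5364, -0.1988, 0.1008]
tcp_rot: [[0.01, 1.0, 0.0], [1.0, -0.01, 0.0], [0.0, 0.0, -1.0]]
ft_force: [0.2, -0.0, 0.4]
width: 0.085
```

Emit:
send_rows --plan '[0,0,0,0,0,0,0,0,0,0,0,0,0,0,0,0,0,0,0,0,0,0,0,0,0,0,0,0,0,0,0,0]' --gripper 1 --newtons 35

```text
t: 6.92
ee_pos: [0.5362, -0.1989, 0.1007]
tcp_rot: [[0.01, 1.0, 0.0], [1.0, -0.01, -0.0], [-0.0, 0.0, -1.0]]
ft_force: [-1.1, -0.3, 5.8]
width: 0.0313
```

```bash
python3 - <<'E'
from h import *
s=ctrl.sense(); print(s['t'],s['ee_pos'],s['ft_force'],s['width'])
cam('wrist','w4.png')
cam('scene','s4.png')
E
```

```text
6.925 [ 0.53616225 -0.19888559  0.10073232] [-1.06286941 -0.26328501  5.82405891] 0.03131369514332087
```

View pics/w4.png

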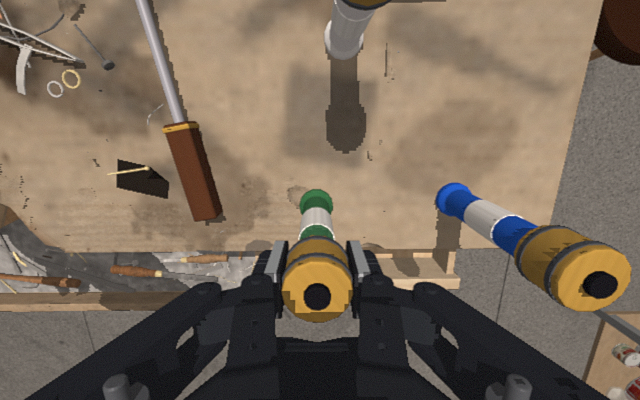

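Emit:
send_rows --plan '[0,0,-0.1,0,0,0,-0.2,0,0,0,-0.25,0,0,0,-0.25,0,0,0,-0.25,0,0,0,-0.25,0,0,0,-0.25,0,0,0,-0.25,0,0,0,-0.25,0,0,0,-0.25,0,0,0,-0.2,0,0,0,-0.1,0]'

```text
t: 8.52
ee_pos: [0.5363, -0.1989, 0.2572]
tcp_rot: [[0.01, 1.0, 0.0], [1.0, -0.01, -0.0], [-0.0, 0.0, -1.0]]
ft_force: [-0.4, 0.2, -2.5]
width: 0.031
```

```bash
python3 - <<'E'
from h import *
r=ctrl.read_camera('top'); cv2.imwrite('pics/t5.png',cv2.resize(r['color'][150:220,235:355,::-1],None,fx=6,fy=6,interpolation=cv2.INTER_CUBIC))
s=ctrl.sense(); print(s['t'],s['ee_pos'],s['ft_force'],s['width'])
cam('wrist','w5.png')
E
```

```text
8.575 [ 0.53636006 -0.19888952  0.25754062] [-0.37451512 -0.25307687 -0.64709285] 0.03106841460945659
```

View pics/t5.png

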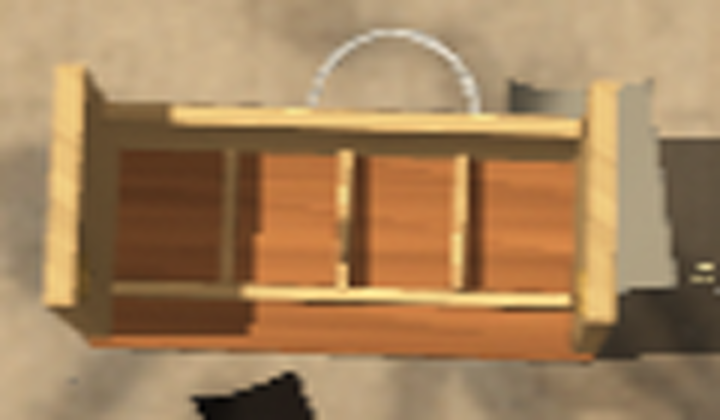

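View pics/w5.png

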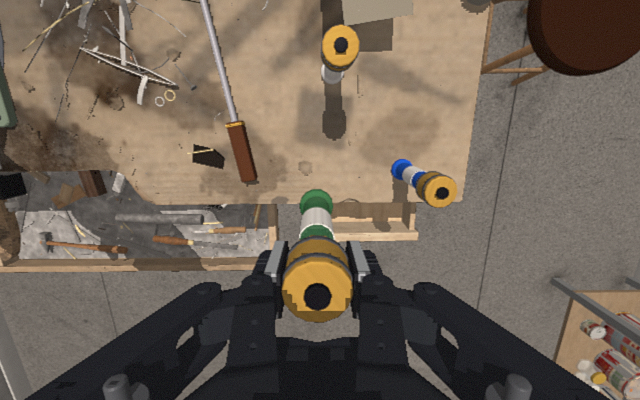

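```bash
python3 - <<'E'
from h import *
r=ctrl.read_camera('top')
def f(n,x,y,z): print(n,unproj(r,(x+.5)/6-.5+235,(y+.5)/6-.5+150,z).round(4))
f('board/floor L',290,151,.006);f('board/floor R',520,159,.006)
f('board inner top L',200,127,.058);f('board inner top R',560,136,.058)
f('sill inner top, z16',290,288,.016);f('sill z16 R',540,294,.016);f('sill inner z10',290,288,.01)
f('div mid',345,150,.02);f('div mid',343,290,.02);f('div R',462,155,.02);f('div R',457,288,.02)
f('front base',100,347,.0);f('front base',560,360,.0)
f('LcheekTop',72,66,.114);f('L',60,304,.114);f('R',605,84,.114);f('R',598,322,.114)
E
```

```text
board/floor L [0.624  0.1431 0.006 ]
board/floor R [0.6225 0.0502 0.006 ]
board inner top L [0.623  0.1745 0.058 ]
board inner top R [0.6221 0.0363 0.058 ]
sill inner top, z16 [0.5669 0.1411 0.016 ]
sill z16 R [0.5663 0.0417 0.016 ]
sill inner z10 [0.5677 0.1415 0.01  ]
div mid [0.6222 0.1203 0.02  ]
div mid [0.566  0.1199 0.02  ]
div R [0.6211 0.0737 0.02  ]
div R [0.5675 0.0748 0.02  ]
front base [0.5438 0.2177 0.    ]
front base [0.5417 0.0328 0.    ]
LcheekTop [0.6336 0.2159 0.114 ]
L [0.5467 0.2171 0.114 ]
R [0.6307 0.0225 0.114 ]
R [0.5435 0.0242 0.114 ]
```

Emit:
send_rows --plan '[0.1,0.03,0,0,0.2,0.06,0,0,0.3,0.1,0,0,0.35,0.1,0,0,0.35,0.1,0,0,0.35,0.1,0,0,0.35,0.1,0,0,0.35,0.1,0,0,0.3,0.1,0,0,0.2,0.1,0,0,0.1,0.04,0,0,0,0,0,0]'

```text
t: 10.18
ee_pos: [0.5938, -0.0224, 0.2564]
tcp_rot: [[0.01, 1.0, -0.0], [1.0, -0.01, -0.0], [-0.0, -0.0, -1.0]]
ft_force: [-0.1, -0.5, -1.4]
width: 0.0313
```

```bash
python3 - <<'E'
from h import *
s=ctrl.sense(); print(s['t'],s['ee_pos'],s['tcp_rot'].round(3).tolist(),s['width'])
cam('wrist','w6.png')
E
```

```text
10.175 [ 0.59377162 -0.02237676  0.25640917] [[0.01, 1.0, -0.0], [1.0, -0.01, -0.0], [-0.0, -0.0, -1.0]] 0.03129448643590001
```

View pics/w6.png

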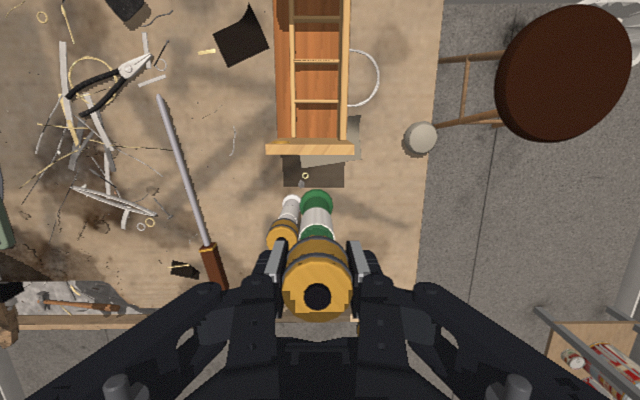

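```bash
python3 - <<'E'
from h import *
s=ctrl.sense(); r=ctrl.read_camera('wrist')
cv2.imwrite('pics/w6z.png',cv2.resize(r['color'][0:165,255:370,::-1],None,fx=5,fy=3.6*1.0) if 0 else cv2.resize(r['color'][0:165,245:375,::-1],None,fx=3.6,fy=3.6,interpolation=cv2.INTER_CUBIC))
E
```

```text
(no output)
```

View pics/w6z.png

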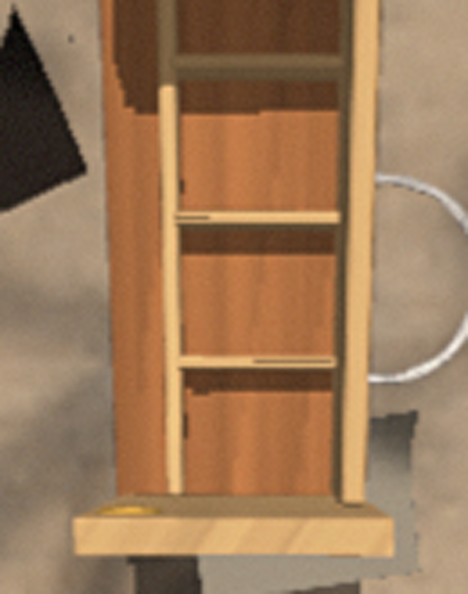

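```bash
python3 - <<'E'
from h import *
s=ctrl.sense(); r=ctrl.read_camera('wrist')
def f(n,x,y,z): print(n,unw(r,s,(x+.5)/3.6-.5+245,(y+.5)/3.6-.5,z).round(4))
f('cheek outer',235,555,.114);f('cheek inner',235,517,.114);f('cheek front',75,535,.114);f('cheek back',393,535,.114)
f('div0',258,217,.02);f('div-46',258,362,.02);f('div+46',258,67,.02)
f('board inner top',346,490,.058);f('board inner top far',350,60,.058);f('sill inner z16',183,490,.016);f('sill far',176,100,.016)
f('eye',128,510,.094)
E
```

```text
cheek outer [0.5876 0.0159 0.114 ]
cheek inner [0.5878 0.0262 0.114 ]
cheek front [0.5438 0.0218 0.114 ]
cheek back [0.6311 0.0208 0.114 ]
div0 [0.5949 0.1175 0.02  ]
div-46 [0.5944 0.0716 0.02  ]
div+46 [0.5954 0.1616 0.02  ]
board inner top [0.6226 0.0299 0.058 ]
board inner top far [0.6221 0.1518 0.058 ]
sill inner z16 [0.5665 0.0282 0.016 ]
sill far [0.5682 0.1535 0.016 ]
eye [0.5561 0.0269 0.094 ]
```

Emit:
send_rows --plan '[0.15,0,0,0,0.3,0,0,0,0.35,0,0,0,0.35,0,0,0,0.35,0,0,0,0.35,0,0,0,0.35,0,0,0,0.35,-0.02,0,0,0.35,0,0,0,0.3,0,0,0,0.2,0,0,0,0.08,0,0,0]'

```text
t: 11.82
ee_pos: [0.5945, 0.187, 0.2564]
tcp_rot: [[0.009, 1.0, -0.0], [1.0, -0.009, 0.0], [0.0, -0.0, -1.0]]
ft_force: [-0.0, -0.8, -1.4]
width: 0.0308
```

Emit:
send_rows --plan '[0,0,0.1,0,0,0,0.2,0,0,0,0.25,0,0,0,0.25,0,0,0,0.25,0,0,0,0.25,0,0,0,0.25,0,0,0,0.2,0,0,0,0.1,0,0,0,0,0]'

```text
t: 13.08
ee_pos: [0.5946, 0.1864, 0.1454]
tcp_rot: [[0.01, 1.0, -0.0], [1.0, -0.01, 0.0], [0.0, -0.0, -1.0]]
ft_force: [-0.3, 0.2, -1.4]
width: 0.0309
```

```bash
python3 - <<'E'
from h import *
s=ctrl.sense(); print(s['t'],s['ee_pos'],s['tcp_rot'].round(3).tolist(),s['ft_force'])
cam('wrist','w7.png')
r=ctrl.read_camera('scene'); cv2.imwrite('pics/s7.png',cv2.resize(r['color'][100:280,220:420,::-1],None,fx=3.3,fy=3.3))
E
```

```text
13.075 [0.59457025 0.18644408 0.14537153] [[0.01, 1.0, -0.0], [1.0, -0.01, 0.0], [0.0, -0.0, -1.0]] [-0.26632439  0.15155006 -1.36047347]
```

View pics/w7.png

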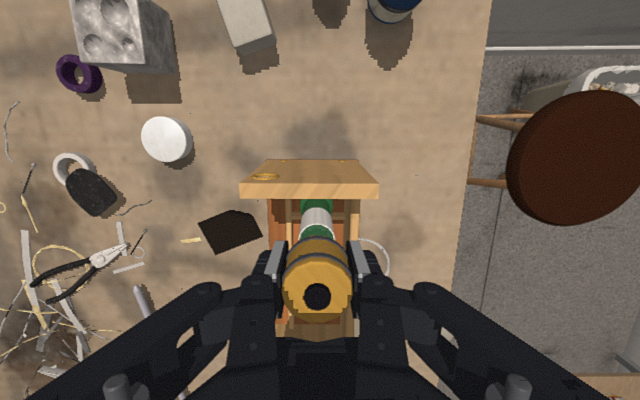

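View pics/s7.png

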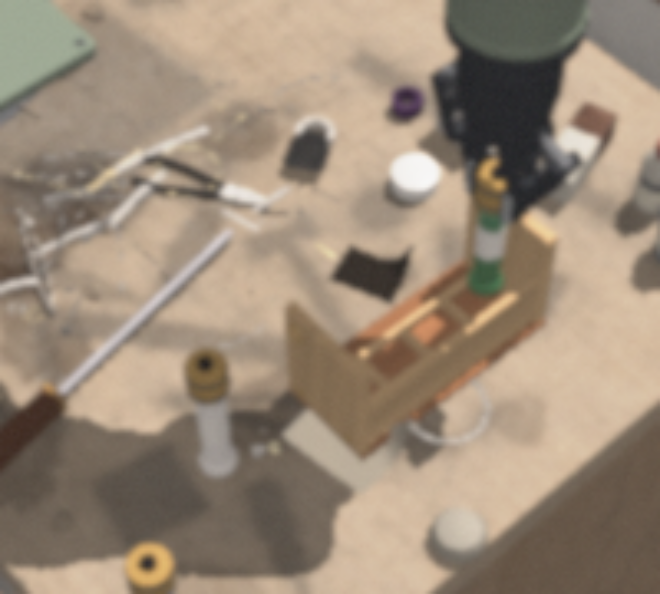

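Emit:
send_rows --plan '[0,0,0.12,0,0,0,0.15,0,0,0,0.15,0,0,0,0.1,0,0,0,0.05,0,0,0,0.03,0,0,0,0.02,0,0,0,0.02,0,0,0,0,0,0,0,0,0]'

```text
t: 14.42
ee_pos: [0.5946, 0.1864, 0.1072]
tcp_rot: [[0.01, 1.0, 0.0], [1.0, -0.01, 0.0], [0.0, 0.0, -1.0]]
ft_force: [0.1, -1.0, -2.4]
width: 0.031
```

Emit:
send_rows --plan '[0,0,0.015,0,0,0,0.01,0,0,0,0,0,0,0,0,0]'

```text
t: 14.92
ee_pos: [0.5949, 0.1867, 0.1067]
tcp_rot: [[0.01, 1.0, 0.001], [1.0, -0.01, 0.001], [0.001, 0.001, -1.0]]
ft_force: [-2.9, -1.7, 15.1]
width: 0.031
```

Emit:
send_rows --plan '[0,0,-0.01,0,0,0,0,0]'

```text
t: 15.18
ee_pos: [0.5947, 0.1865, 0.1068]
tcp_rot: [[0.01, 1.0, 0.001], [1.0, -0.01, 0.0], [0.0, 0.001, -1.0]]
ft_force: [-1.8, -0.0, 8.1]
width: 0.0312
```

Emit:
send_rows --plan '[0,0,0,0,0,0,0,0,0,0,0,0,0,0,0,0]' --gripper 0.3

```text
t: 15.68
ee_pos: [0.5946, 0.1864, 0.1062]
tcp_rot: [[0.01, 1.0, -0.0], [1.0, -0.01, 0.0], [0.0, -0.0, -1.0]]
ft_force: [-0.4, 0.3, 0.2]
width: 0.0598
```

```bash
python3 - <<'E'
from h import *
s=ctrl.sense(); print(s['t'],s['ee_pos'],s['width'],s['ft_force'])
cam('wrist','w8.png')
E
```

```text
15.675 [0.59457306 0.18644165 0.10618255] 0.0597890894894391 [-0.44249587  0.32373909  0.16159776]
```

View pics/w8.png

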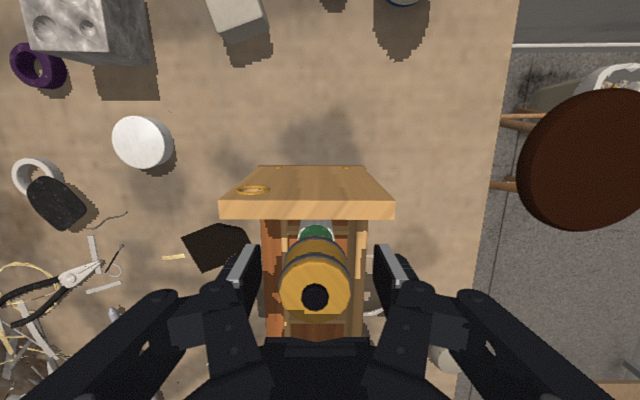

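Emit:
send_rows --plan '[0,0,-0.15,0,0,0,-0.25,0,0,0,-0.3,0,0,0,-0.3,0,0,0,-0.3,0,0,0,-0.1,0,-0.2,0.03,0,0,-0.4,0.07,0,0,-0.5,0.08,0,0,-0.5,0.08,0,0,-0.5,0.08,0,0,-0.5,0.08,0,0]' --gripper 0

```text
t: 17.23
ee_pos: [0.618, 0.0281, 0.1896]
tcp_rot: [[0.01, 1.0, -0.001], [1.0, -0.01, -0.0], [-0.0, -0.001, -1.0]]
ft_force: [0.3, -0.5, 0.4]
width: 0.0851
```

Emit:
send_rows --plan '[-0.5,0.09,0,0,-0.5,0.09,0,0,-0.5,0.09,0,0,-0.5,0.09,0,0,-0.5,0.08,0,0,-0.5,0.08,0,0,-0.4,0.08,0,0,-0.2,0.05,0,0,0,0,0,0,0,0,0,0]'

```text
t: 18.48
ee_pos: [0.6551, -0.1851, 0.1901]
tcp_rot: [[0.009, 1.0, -0.0], [1.0, -0.009, 0.001], [0.001, -0.0, -1.0]]
ft_force: [-1.4, 0.0, -0.3]
width: 0.0851
```

```bash
python3 - <<'E'
from h import *
s=ctrl.sense(); print(s['t'],s['ee_pos'],s['tcp_rot'].round(3).tolist())
cam('wrist','w9.png')
E
```

```text
18.475 [ 0.65509222 -0.18510096  0.19013603] [[0.009, 1.0, -0.0], [1.0, -0.009, 0.001], [0.001, -0.0, -1.0]]
```

View pics/w9.png

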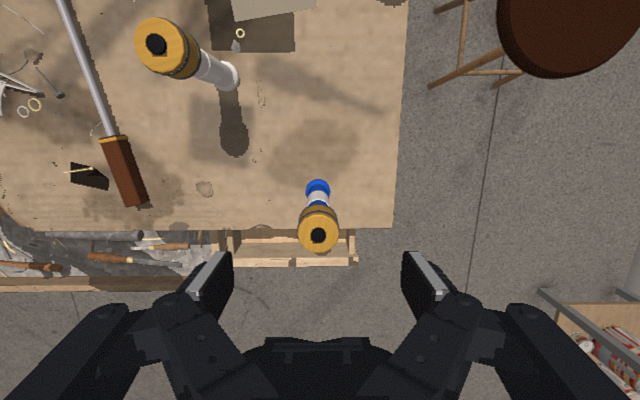

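```bash
python3 - <<'E'
from h import *
s=ctrl.sense(); r=ctrl.read_camera('wrist'); print(s['ee_pos'])
print(unw(r,s,318.5,235.5,.14), unw(r,s,156,43,.14))
E
```

```text
[ 0.65514694 -0.18509101  0.19024626]
[ 0.65688049 -0.19471355  0.14      ] [ 0.55926938 -0.06805001  0.14      ]
```

Emit:
send_rows --plan '[-0.08,0.02,0,0,-0.08,0,0,0,0,0,0.15,0,0,0,0.25,0,0,0,0.25,0,0,0,0.25,0,0,0,0.25,0,0,0,0.2,0,0,0,0.15,0,0,0,0,0,0,0,0,0]'

```text
t: 19.95
ee_pos: [0.6564, -0.1959, 0.1007]
tcp_rot: [[0.01, 1.0, 0.001], [1.0, -0.01, -0.0], [-0.0, 0.001, -1.0]]
ft_force: [0.1, 0.4, 0.5]
width: 0.0854
```

Emit:
send_rows --plan '[0,0,0,0,0,0,0,0,0,0,0,0,0,0,0,0,0,0,0,0,0,0,0,0,0,0,0,0,0,0,0,0]' --gripper 1

```text
t: 20.95
ee_pos: [0.6563, -0.1958, 0.1004]
tcp_rot: [[0.01, 1.0, 0.0], [1.0, -0.01, 0.0], [0.0, 0.0, -1.0]]
ft_force: [-2.6, 1.4, 4.7]
width: 0.0312
```

```bash
python3 - <<'E'
from h import *
s=ctrl.sense(); print(s['t'],s['ee_pos'],s['width'],s['ft_force'])
cam('wrist','w10.png')
E
```

```text
20.95 [ 0.65627169 -0.19582093  0.10041213] 0.03117847296598247 [-2.61110922  1.40812466  4.74219405]
```

View pics/w10.png

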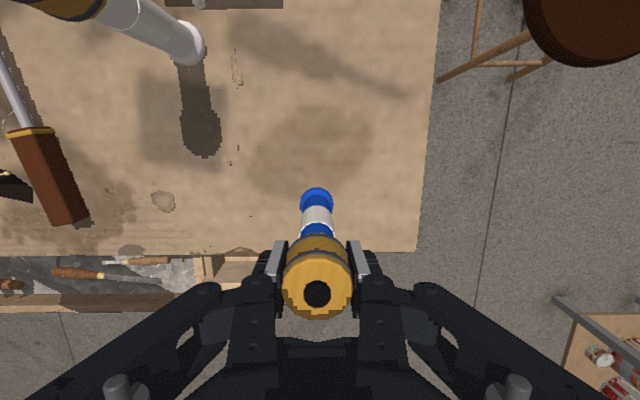

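Emit:
send_rows --plan '[0,0,-0.1,0,0,0,-0.2,0,0,0,-0.25,0,0,0,-0.25,0,0,0,-0.25,0,0,0,-0.25,0,0,0,-0.25,0,0,0,-0.25,0,0,0,-0.25,0,0,0,-0.25,0,0,0,-0.2,0,0,0,-0.1,0]'

```text
t: 22.5
ee_pos: [0.6563, -0.1958, 0.2569]
tcp_rot: [[0.01, 1.0, 0.0], [1.0, -0.01, 0.0], [0.0, 0.0, -1.0]]
ft_force: [0.1, -0.0, -1.4]
width: 0.0311
```

Emit:
send_rows --plan '[0.1,-0.02,0,0,0.2,-0.04,0,0,0.3,-0.06,0,0,0.35,-0.07,0,0,0.35,-0.07,0,0,0.35,-0.07,0,0,0.35,-0.07,0,0,0.35,-0.07,0,0,0.35,-0.07,0,0,0.35,-0.07,0,0,0.35,-0.07,0,0,0.35,-0.07,0,0]'

```text
t: 24.0
ee_pos: [0.6132, 0.031, 0.2562]
tcp_rot: [[0.01, 1.0, 0.0], [1.0, -0.01, 0.0], [0.0, 0.0, -1.0]]
ft_force: [0.7, -0.0, -1.7]
width: 0.0311
```

Emit:
send_rows --plan '[0.35,-0.07,0,0,0.35,-0.07,0,0,0.35,-0.07,0,0,0.35,-0.07,0,0,0.25,-0.06,0,0,0.15,-0.04,0,0,0.05,0,0,0,0,0,0,0,0,0,0,0]'

```text
t: 25.12
ee_pos: [0.5919, 0.1402, 0.2562]
tcp_rot: [[0.011, 1.0, 0.0], [1.0, -0.011, -0.0], [-0.0, 0.0, -1.0]]
ft_force: [-0.3, -0.1, -1.0]
width: 0.0313
```

```bash
python3 - <<'E'
from h import *
s=ctrl.sense(); print(s['t'],s['ee_pos'],s['width'],s['ft_force'])
cam('wrist','w11.png')
E
```

```text
25.125 [0.59189294 0.14019549 0.2562062 ] 0.03133453209093882 [-0.34709842 -0.05301641 -0.98390826]
```

View pics/w11.png

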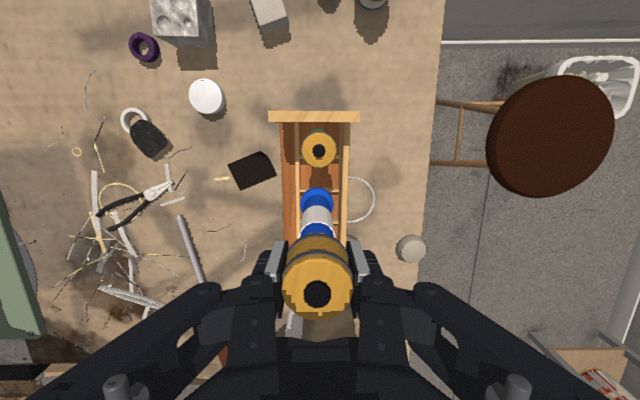

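Emit:
send_rows --plan '[0,0.04,0.1,0,0,0,0.2,0,0,0,0.25,0,0,0,0.25,0,0,0,0.25,0,0,0,0.25,0,0,0,0.25,0,0,0,0.25,0,0,0,0.2,0,0,0,0.15,0,0,0,0.1,0,0,0,0,0]'

```text
t: 26.68
ee_pos: [0.5941, 0.1408, 0.121]
tcp_rot: [[0.01, 1.0, -0.0], [1.0, -0.01, 0.0], [0.0, -0.0, -1.0]]
ft_force: [-1.1, 0.5, -1.7]
width: 0.0311
```

Emit:
send_rows --plan '[0,0,0.1,0,0,0,0.05,0,0,0,0.03,0,0,0,0.02,0,0,0,0.01,0,0,0,0.01,0,0,0,0,0,0,0,0,0]'

```text
t: 27.68
ee_pos: [0.5942, 0.1408, 0.1081]
tcp_rot: [[0.01, 1.0, 0.0], [1.0, -0.01, 0.0], [0.0, 0.0, -1.0]]
ft_force: [0.3, -0.1, -1.5]
width: 0.0309
```

Emit:
send_rows --plan '[0,0,0.015,0,0,0,0.01,0,0,0,0.01,0,0,0,0,0,0,0,0,0]'

```text
t: 28.3
ee_pos: [0.5942, 0.1409, 0.1064]
tcp_rot: [[0.01, 1.0, 0.0], [1.0, -0.01, 0.0], [0.0, 0.0, -1.0]]
ft_force: [-2.6, -0.0, 6.8]
width: 0.031
```

Contact; release and rise.

Emit:
send_rows --plan '[0,0,0,0,0,0,0,0,0,0,0,0,0,0,0,0]' --gripper 0.3

```text
t: 28.8
ee_pos: [0.5941, 0.1408, 0.1059]
tcp_rot: [[0.01, 1.0, -0.0], [1.0, -0.01, 0.0], [0.0, -0.0, -1.0]]
ft_force: [-0.9, 0.8, -0.3]
width: 0.0599
```

Emit:
send_rows --plan '[0,0,-0.15,0,0,0,-0.25,0,0,0,-0.3,0,0,0,-0.3,0,0,0,-0.3,0,0,0,-0.1,0,-0.2,-0.02,0,0,-0.4,-0.06,0,0,-0.5,-0.07,0,0,-0.5,-0.07,0,0,-0.5,-0.07,0,0,-0.5,-0.07,0,0]'

```text
t: 30.3
ee_pos: [0.5703, -0.0169, 0.1894]
tcp_rot: [[0.01, 1.0, -0.001], [1.0, -0.01, -0.0], [-0.0, -0.001, -1.0]]
ft_force: [1.1, 0.2, -0.4]
width: 0.0599
```

Emit:
send_rows --plan '[-0.4,-0.05,0,0,-0.3,-0.05,0,0,-0.15,0,0,0,0,0,0,0,0,0,0,0,0,0,0,0]' --gripper 0

```text
t: 31.05
ee_pos: [0.5646, -0.0652, 0.1899]
tcp_rot: [[0.009, 1.0, 0.0], [1.0, -0.009, 0.0], [0.0, 0.0, -1.0]]
ft_force: [0.1, 0.2, 0.0]
width: 0.0856
```

```bash
python3 - <<'E'
from h import *
s=ctrl.sense(); print(s['t'],s['ee_pos'],s['tcp_rot'].round(3).tolist(),s['width'])
cam('wrist','w12.png')
E
```

```text
31.05 [ 0.56459095 -0.06515665  0.18990996] [[0.009, 1.0, 0.0], [1.0, -0.009, 0.0], [0.0, 0.0, -1.0]] 0.08559543817123662
```

View pics/w12.png

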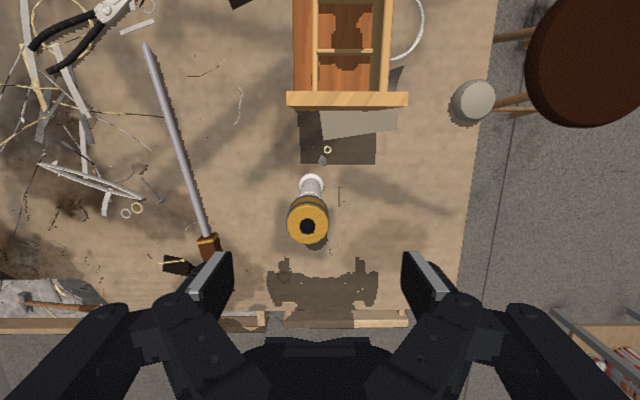

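```bash
python3 - <<'E'
from h import *
s=ctrl.sense(); r=ctrl.read_camera('wrist'); print(s['ee_pos'])
print(unw(r,s,307.5,225.5,.14))
E
```

```text
[ 0.56454295 -0.06528759  0.1899343 ]
[ 0.55838296 -0.06693008  0.14      ]
```

Emit:
send_rows --plan '[-0.04,-0.05,0,0,0,-0.05,0,0,0,0,0.15,0,0,0,0.25,0,0,0,0.25,0,0,0,0.25,0,0,0,0.25,0,0,0,0.2,0,0,0,0.14,0,0,0,0,0,0,0,0,0]'

```text
t: 32.52
ee_pos: [0.5587, -0.0682, 0.1009]
tcp_rot: [[0.01, 1.0, 0.001], [1.0, -0.01, 0.0], [0.0, 0.001, -1.0]]
ft_force: [0.5, 0.3, 0.2]
width: 0.0853
```

Emit:
send_rows --plan '[0,0,0,0,0,0,0,0,0,0,0,0,0,0,0,0,0,0,0,0,0,0,0,0,0,0,0,0,0,0,0,0]' --gripper 1

```text
t: 33.52
ee_pos: [0.5584, -0.0682, 0.1007]
tcp_rot: [[0.01, 1.0, 0.0], [1.0, -0.01, 0.0], [0.0, 0.0, -1.0]]
ft_force: [-1.6, -0.5, 6.2]
width: 0.0311
```

```bash
python3 - <<'E'
from h import *
s=ctrl.sense(); print(s['t'],s['ee_pos'],s['width'],s['ft_force'])
cam('wrist','w13.png')
E
```

```text
33.525 [ 0.55844481 -0.06823504  0.10069446] 0.031120523011363338 [-1.63507718 -0.51600769  6.20720861]
```

View pics/w13.png

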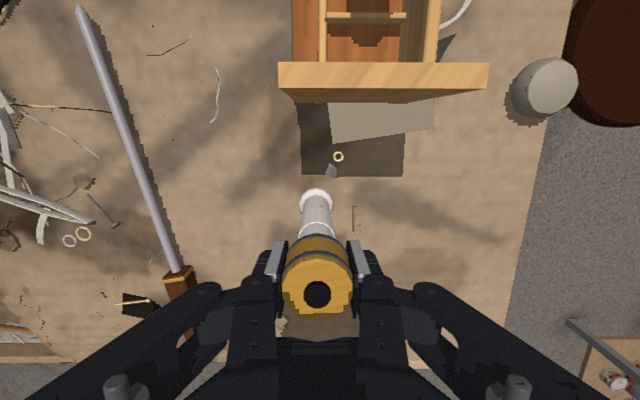

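Emit:
send_rows --plan '[0,0,-0.1,0,0,0,-0.2,0,0,0,-0.25,0,0,0,-0.25,0,0,0,-0.25,0,0,0,-0.25,0,0,0,-0.25,0,0,0,-0.25,0,0,0,-0.25,0,0,0,-0.25,0,0,0,-0.2,0,0,0,-0.1,0]'

```text
t: 35.08
ee_pos: [0.5585, -0.0683, 0.2573]
tcp_rot: [[0.01, 1.0, 0.001], [1.0, -0.01, 0.0], [0.0, 0.001, -1.0]]
ft_force: [-0.2, 0.5, -1.4]
width: 0.0314
```

Emit:
send_rows --plan '[0.1,0.03,0,0,0.2,0.06,0,0,0.3,0.09,0,0,0.35,0.1,0,0,0.35,0.1,0,0,0.3,0.09,0,0,0.2,0.06,0,0,0.1,0.03,0,0,0.05,0,0,0,0,0,0,0,0,0,0,0]'

```text
t: 36.45
ee_pos: [0.5932, 0.0479, 0.2565]
tcp_rot: [[0.01, 1.0, -0.0], [1.0, -0.01, -0.0], [-0.0, -0.0, -1.0]]
ft_force: [-0.4, -0.4, -1.2]
width: 0.0309
```

```bash
python3 - <<'E'
from h import *
s=ctrl.sense(); print(s['t'],s['ee_pos'],s['width'],s['ft_force'])
cam('wrist','w14.png')
E
```

```text
36.45 [0.59316689 0.04786136 0.25654708] 0.030903649088644337 [-0.40790232 -0.43917649 -1.21322998]
```

View pics/w14.png

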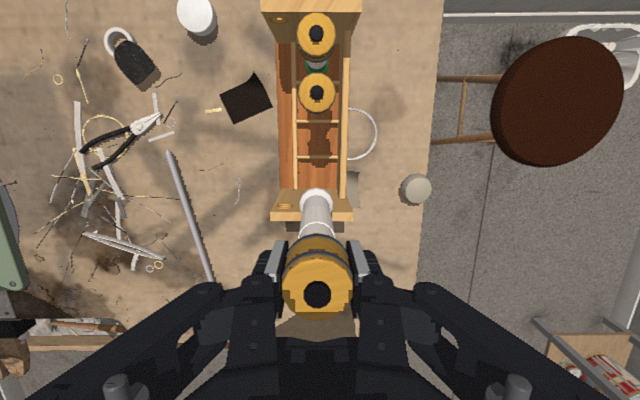

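Emit:
send_rows --plan '[0.02,0.01,0.1,0,0,0,0.2,0,0,0,0.25,0,0,0,0.25,0,0,0,0.25,0,0,0,0.25,0,0,0,0.25,0,0,0,0.25,0,0,0,0.2,0,0,0,0.15,0,0,0,0.1,0,0,0,0,0]'

```text
t: 38.0
ee_pos: [0.5938, 0.0496, 0.1213]
tcp_rot: [[0.01, 1.0, -0.0], [1.0, -0.01, 0.0], [0.0, -0.0, -1.0]]
ft_force: [1.5, 0.2, -1.7]
width: 0.0308
```

Emit:
send_rows --plan '[0,0,0.1,0,0,0,0.05,0,0,0,0.03,0,0,0,0.02,0,0,0,0.015,0,0,0,0.01,0,0,0,0.01,0,0,0,0,0,0,0,0,0]'

```text
t: 39.12
ee_pos: [0.5938, 0.0496, 0.1074]
tcp_rot: [[0.01, 1.0, -0.0], [1.0, -0.01, 0.0], [0.0, -0.0, -1.0]]
ft_force: [-0.7, 0.7, -1.1]
width: 0.0312
```

Emit:
send_rows --plan '[0,0,0.01,0,0,0,0.01,0,0,0,0,0,0,0,0,0]'

```text
t: 39.62
ee_pos: [0.594, 0.0497, 0.1067]
tcp_rot: [[0.01, 1.0, 0.001], [1.0, -0.01, 0.0], [0.0, 0.001, -1.0]]
ft_force: [-2.5, 0.3, 8.3]
width: 0.0309
```

Emit:
send_rows --plan '[0,0,0,0,0,0,0,0,0,0,0,0,0,0,0,0]' --gripper 0.3

```text
t: 40.12
ee_pos: [0.5938, 0.0496, 0.1062]
tcp_rot: [[0.01, 1.0, -0.0], [1.0, -0.01, 0.0], [0.0, -0.0, -1.0]]
ft_force: [-0.1, 0.4, -0.1]
width: 0.0596
```

Emit:
send_rows --plan '[0,0,-0.15,0,0,0,-0.25,0,0,0,-0.3,0,0,0,-0.3,0,0,0,-0.3,0,0,0,-0.1,0,-0.3,-0.2,0,0,-0.4,-0.3,0,0,-0.5,-0.35,0,0,-0.5,-0.35,0,0,-0.5,-0.35,0,0,-0.5,-0.35,0,0]'

```text
t: 41.62
ee_pos: [0.4774, -0.1121, 0.1904]
tcp_rot: [[0.01, 1.0, 0.0], [1.0, -0.01, -0.0], [-0.0, 0.0, -1.0]]
ft_force: [0.5, -0.8, -0.1]
width: 0.0598
```

Emit:
send_rows --plan '[-0.4,-0.3,0,0,-0.3,-0.2,0,0,-0.2,-0.1,0,0,-0.1,-0.1,0,0,0,0,0,0,0,0,0,0]' --gripper 0.4

```text
t: 42.38
ee_pos: [0.436, -0.1703, 0.1902]
tcp_rot: [[0.009, 1.0, 0.0], [1.0, -0.009, 0.0], [0.0, 0.0, -1.0]]
ft_force: [0.0, 0.3, -0.5]
width: 0.0513
```

```bash
python3 - <<'E'
from h import *
s=ctrl.sense(); print(s['t'],s['ee_pos'],s['tcp_rot'].round(3).tolist(),s['width'],s['joints'])
cam('wrist','w15.png')
r=ctrl.read_camera('top'); cv2.imwrite('pics/t15.png',cv2.resize(r['color'][140:290,230:440,::-1],None,fx=3.8,fy=3.8,interpolation=cv2.INTER_CUBIC))
E
```

```text
42.375 [ 0.43602271 -0.17025148  0.1901994 ] [[0.009, 1.0, 0.0], [1.0, -0.009, 0.0], [0.0, 0.0, -1.0]] 0.051319145738145895 [ 29.86596373  36.32941822 -21.40171323 109.48459923  20.5539205
  37.92201665  -4.64927778]
```

View pics/w15.png

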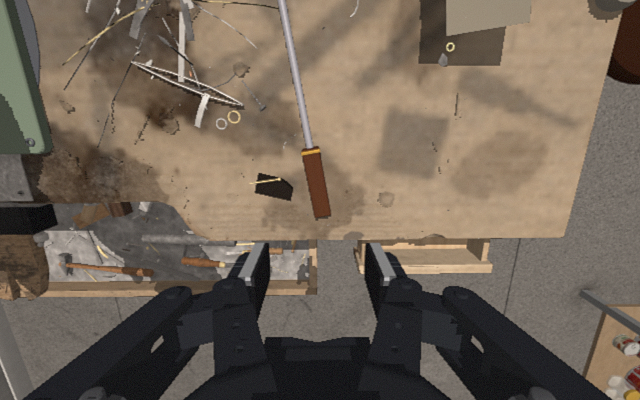

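View pics/t15.png

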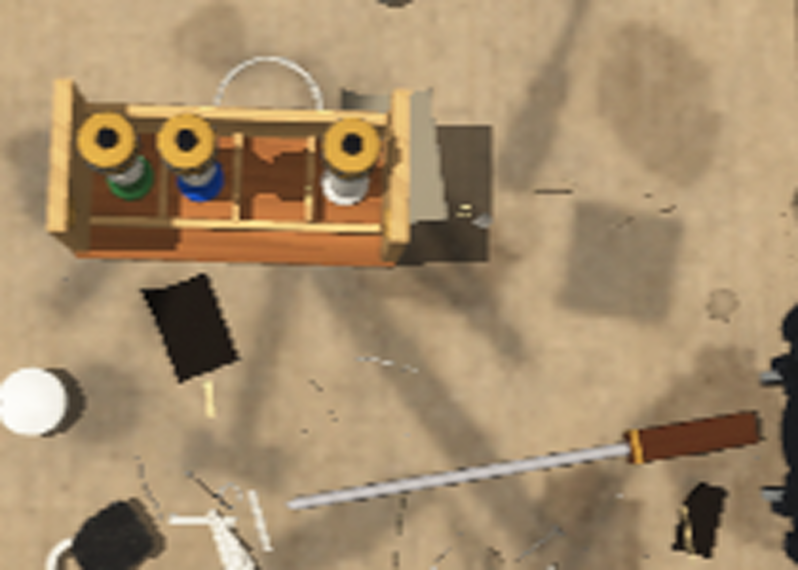

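```bash
python3 - <<'E'
from h import *
s=ctrl.sense(); r=ctrl.read_camera('wrist'); print(s['ee_pos'])
r1=r['color'];cv2.imwrite('pics/w15z.png',cv2.resize(r1[0:230,265:345,::-1],None,fx=2.6,fy=2.6,interpolation=cv2.INTER_CUBIC))
a=unw(r,s,311.5,152,.02);b=unw(r,s,321,218,.02);c=unw(r,s,307,146,.01);d=unw(r,s,284,2,.01)
print(a,b,c,d, np.degrees(np.arctan2((d-c)[1],(d-c)[0])),np.degrees(np.arctan2((a-b)[1],(a-b)[0])))
E
```

```text
[ 0.43598811 -0.17034696  0.19020189]
[ 0.43106135 -0.132583    0.02      ] [ 0.44104776 -0.20882184  0.02      ] [ 0.42592611 -0.12699277  0.01      ] [0.40601235 0.0119138  0.01      ] 98.15838116568777 97.46260448727719
```

View pics/w15z.png

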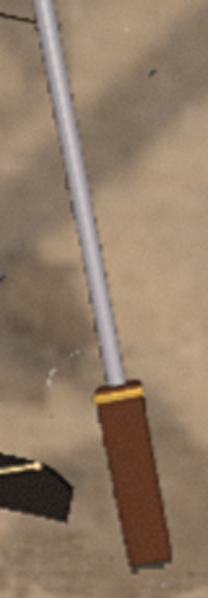

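```bash
python3 - <<'E'
from h import *
s=ctrl.sense(); r=ctrl.read_camera('wrist')
a=unw(r,s,311,150.2,.02);b=unw(r,s,322.7,216,.02);c=unw(r,s,309.5,147,.01);d=unw(r,s,282.3,2,.01)
print(a,b,(a+b)/2,c,d, np.degrees(np.arctan2((d-c)[1],(d-c)[0])),np.degrees(np.arctan2((a-b)[1],(a-b)[0])))
E
```

```text
[ 0.43044747 -0.13072905  0.02      ] [ 0.4429301  -0.20646121  0.02      ] [ 0.43668878 -0.16859513  0.02      ] [ 0.42860364 -0.12820728  0.01      ] [0.40426615 0.01183198 0.01      ] 99.85899162054916 99.35968393140448
```

Emit:
send_rows --plan '[0,0,0,-1,0,0,0,-1,0,0,0,-0.07,0.18,0.01,0,0,0,0,0.2,0,0,0,0.4,0,0,0,0.4,0,0,0,0.4,0,0,0,0.4,0,0,0,0.2,0,0,0,0,0,0,0,0,0]' --gripper 0.35

```text
t: 44.08
ee_pos: [0.4346, -0.1601, 0.0707]
tcp_rot: [[-0.17, 0.985, 0.001], [0.985, 0.17, -0.0], [-0.0, 0.001, -1.0]]
ft_force: [-0.3, -0.4, 0.2]
width: 0.0558
```

```bash
python3 - <<'E'
from h import *
s=ctrl.sense(); print(s['t'],s['ee_pos'],s['tcp_rot'].round(3).tolist(),s['width'])
cam('wrist','w16.png')
E
```

```text
44.075 [ 0.43461954 -0.16013893  0.07074382] [[-0.17, 0.985, 0.001], [0.985, 0.17, -0.0], [-0.0, 0.001, -1.0]] 0.055811165196359785
```

View pics/w16.png

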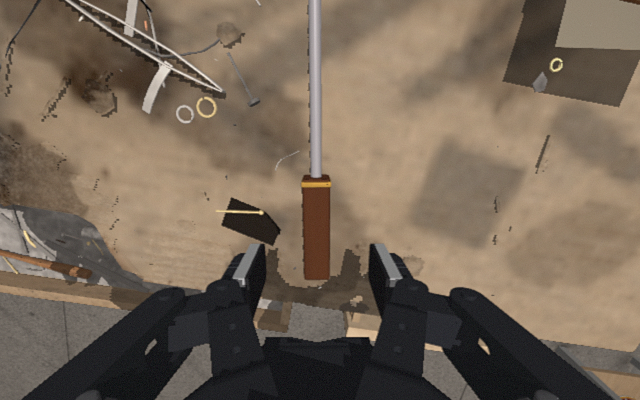

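Emit:
send_rows --plan '[0,0,0.2,0,0,0,0.3,0,0,0,0.3,0,0,0,0.2,0,0,0,0.1,0,0,0,0,0,0,0,0,0]'

```text
t: 45.0
ee_pos: [0.4346, -0.1602, 0.0046]
tcp_rot: [[-0.17, 0.985, 0.001], [0.985, 0.17, -0.0], [-0.0, 0.001, -1.0]]
ft_force: [0.8, -0.1, 0.8]
width: 0.0554
```

Emit:
send_rows --plan '[0,0,0,0,0,0,0,0,0,0,0,0,0,0,0,0,0,0,0,0,0,0,0,0,0,0,0,0,0,0,0,0]' --gripper 1 --newtons 60

```text
t: 46.0
ee_pos: [0.4345, -0.1602, 0.0046]
tcp_rot: [[-0.17, 0.985, 0.0], [0.985, 0.17, -0.0], [-0.0, 0.0, -1.0]]
ft_force: [-0.7, -0.1, 9.9]
width: 0.0186
```

```bash
python3 - <<'E'
from h import *
s=ctrl.sense(); print(s['t'],s['ee_pos'],s['tcp_rot'].round(3).tolist(),s['width'],s['ft_force'])
cam('wrist','w17.png')
E
```

```text
46.0 [ 0.43448259 -0.16016774  0.00462315] [[-0.17, 0.985, 0.0], [0.985, 0.17, -0.0], [-0.0, 0.0, -1.0]] 0.01862518699959223 [-0.74961332 -0.12174946  9.86142849]
```

View pics/w17.png

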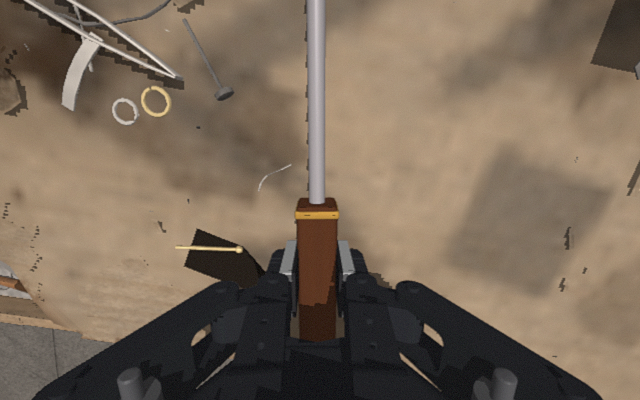

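Emit:
send_rows --plan '[0,0,-0.1,0,0,0,-0.25,0,0,0,-0.3,0,0,0,-0.3,0,0,0,-0.3,0,0,0,-0.15,0,0,0,0,0.5,0,0,0,0.7,0,0,0,0.6,0,0,0,0.27,0,0,0,0,0,0,0,0]'

```text
t: 47.55
ee_pos: [0.4344, -0.1601, 0.0882]
tcp_rot: [[0.009, 1.0, -0.0], [1.0, -0.009, 0.0], [0.0, -0.0, -1.0]]
ft_force: [-0.4, 0.1, -0.8]
width: 0.0186
```

Emit:
send_rows --plan '[-0.2,0,0,0,-0.4,0,0,0,-0.4,0.05,0,0,-0.35,0.2,0,0,-0.25,0.3,0,0,-0.1,0.4,0,0,0,0.4,0,0,0,0.3,0,0,0,0.2,0,0,0,0.1,0,0,0,0,0,0,0,0,0,0]'

```text
t: 49.05
ee_pos: [0.5499, -0.2636, 0.0882]
tcp_rot: [[0.01, 1.0, -0.0], [1.0, -0.01, -0.0], [-0.0, -0.0, -1.0]]
ft_force: [-0.2, -0.6, -0.4]
width: 0.0184
```

```bash
python3 - <<'E'
from h import *
s=ctrl.sense(); print(s['t'],s['ee_pos'],s['tcp_rot'].round(4).tolist(),s['width'],s['ft_force'])
cam('wrist','w18.png')
r=ctrl.read_camera('scene'); cv2.imwrite('pics/s18.png',cv2.resize(r['color'][150:300,220:400,::-1],None,fx=4,fy=4,interpolation=cv2.INTER_CUBIC))
r=ctrl.read_camera('top'); cv2.imwrite('pics/t18.png',cv2.resize(r['color'][140:290,260:460,::-1],None,fx=4,fy=4,interpolation=cv2.INTER_CUBIC))
E
```

```text
49.05 [ 0.54989781 -0.26355823  0.08822025] [[0.0101, 0.9999, -0.0004], [0.9999, -0.0101, -0.0], [-0.0, -0.0004, -1.0]] 0.018362699457725975 [-0.1927203  -0.64070873 -0.38721077]
```

View pics/w18.png

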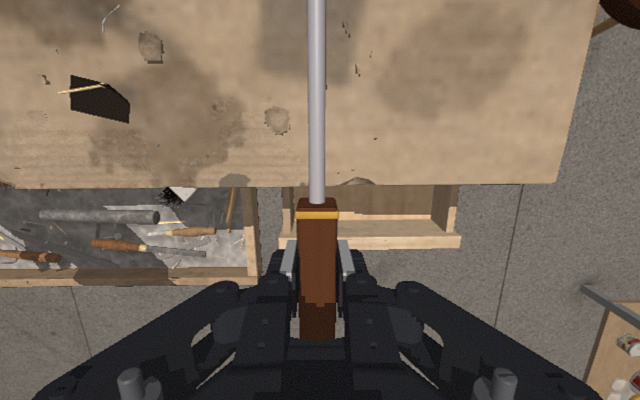

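View pics/s18.png

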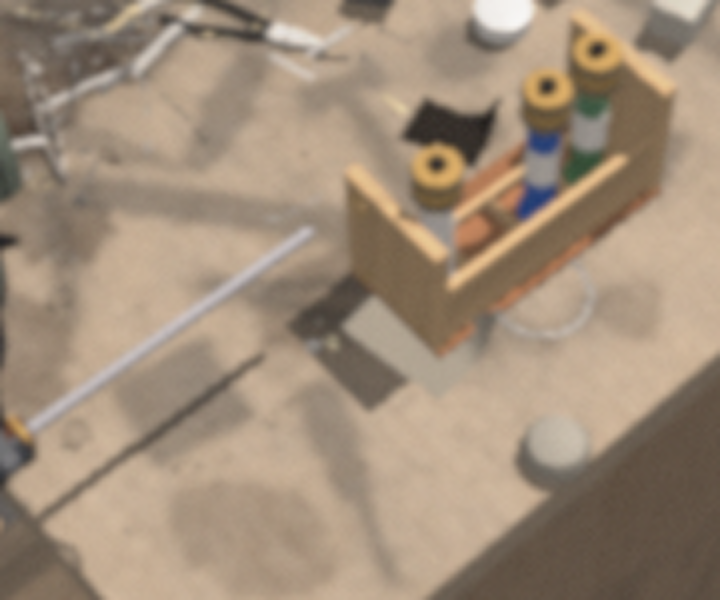

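View pics/t18.png

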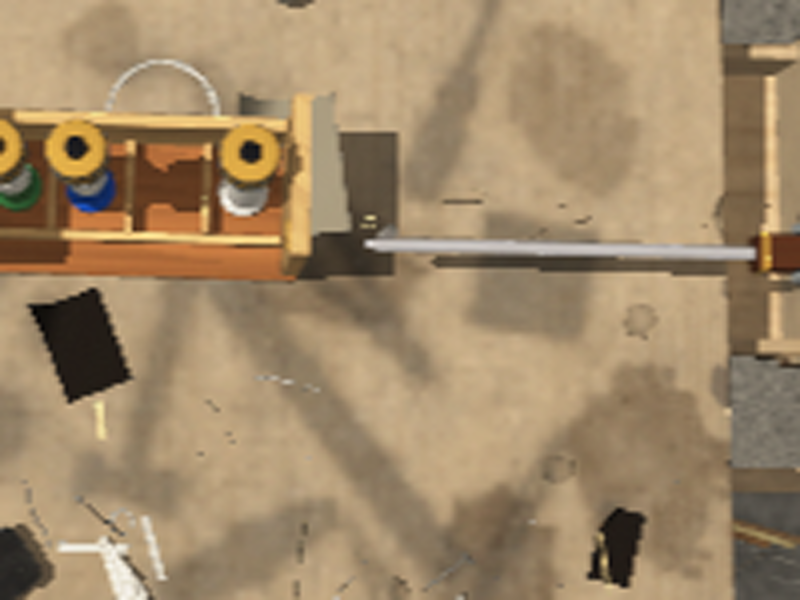

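```bash
cat >> h.py <<'E'
def P(r):
    R=cv2.Rodrigues(np.array(r['rvec']))[0]; return r['intrinsics']@np.c_[R,np.array(r['tvec'])]
def tri(ra,ua,rb,ub):
    X=cv2.triangulatePoints(P(ra),P(rb),np.array(ua,float).reshape(2,1),np.array(ub,float).reshape(2,1))[:,0]; return X[:3]/X[3]
def proj(r,X): p=P(r)@np.append(X,1); return p[:2]/p[2]
E
python3 - <<'E'
from h import *
s=ctrl.read_camera('scene');t=ctrl.read_camera('top')
T=lambda x,y:((x+.5)/4-.5+260,(y+.5)/4-.5+140)
S=lambda x,y:((x+.5)/4-.5+220,(y+.5)/4-.5+150)
print('tip',tri(t,T(367,244),s,S(312,231)))
print('should',tri(t,T(757,254),s,S(32,431)))
print('tip top z.094',unproj(t,*T(367,244),.094),'scene',unproj(s,*S(312,231),.094))
print('sh top z.094',unproj(t,*T(757,254),.094),'scene',unproj(s,*S(32,431),.094))
e=[.557,.0155,.094]
for n,r in(('scene',s),):
    p=proj(r,e); print(n,(p-[220,150]+.5)*4-.5)
cv2.imwrite('pics/s18z.png',cv2.resize(s['color'][180:230,290:350,::-1],None,fx=12,fy=12,interpolation=cv2.INTER_CUBIC))
E
```

```text
tip [ 0.55229722 -0.01591901  0.09027143]
should [ 0.55181324 -0.22979151  0.09310165]
tip top z.094 [ 0.55244729 -0.01469173  0.094     ] scene [ 0.55386188 -0.01809286  0.094     ]
sh top z.094 [ 0.55063468 -0.23094059  0.094     ] scene [ 0.55334421 -0.22889913  0.094     ]
scene [356.36967534 204.54114787]
```

View pics/s18z.png

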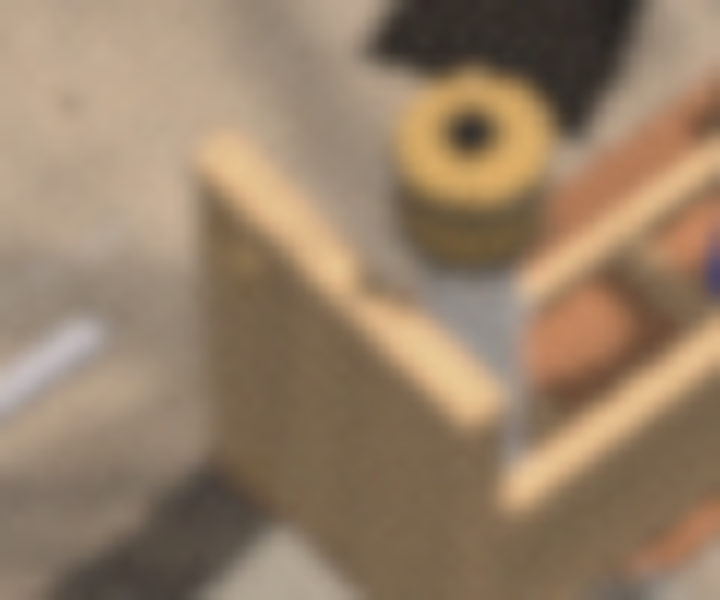

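```bash
python3 - <<'E'
from h import *
s=ctrl.read_camera('scene')
S=lambda x,y:((x+.5)/12-.5+290,(y+.5)/12-.5+180)
print('tip',unproj(s,*S(98,328),.094))
for z in(.09,.094,.098): print('eye',unproj(s,*S(242,262),z))
for z in(.114,): print('cheek front top outer',unproj(s,*S(203,168),z))
E
```

```text
tip [ 0.5528449  -0.01697655  0.094     ]
eye [0.55788946 0.01785983 0.09      ]
eye [0.56008429 0.01612975 0.094     ]
eye [0.56227911 0.01439968 0.098     ]
cheek front top outer [0.54766236 0.01690502 0.114     ]
```

Emit:
send_rows --plan '[0,0.04,0,0,0,0.035,0,0,0.1,0,0,0,0.15,0,0,0,0.12,0,0,0,0.05,0,0,0,0,0,0,0,0,0,0,0]'

```text
t: 50.35
ee_pos: [0.5551, -0.2384, 0.0882]
tcp_rot: [[0.01, 1.0, -0.0], [1.0, -0.01, -0.0], [-0.0, -0.0, -1.0]]
ft_force: [0.2, 0.1, -1.6]
width: 0.0185
```

```bash
python3 - <<'E'
from h import *
q=ctrl.sense(); print(q['t'],q['ee_pos'],q['ft_force'])
s=ctrl.read_camera('scene');t=ctrl.read_camera('top')
cv2.imwrite('pics/s19z.png',cv2.resize(s['color'][180:230,290:350,::-1],None,fx=12,fy=12,interpolation=cv2.INTER_CUBIC))
cv2.imwrite('pics/t19z.png',cv2.resize(t['color'][160:215,310:375,::-1],None,fx=10,fy=10,interpolation=cv2.INTER_CUBIC))
E
```

```text
50.35 [ 0.55508738 -0.23838928  0.08818852] [ 0.20727218  0.12134515 -1.58639281]
```

View pics/s19z.png

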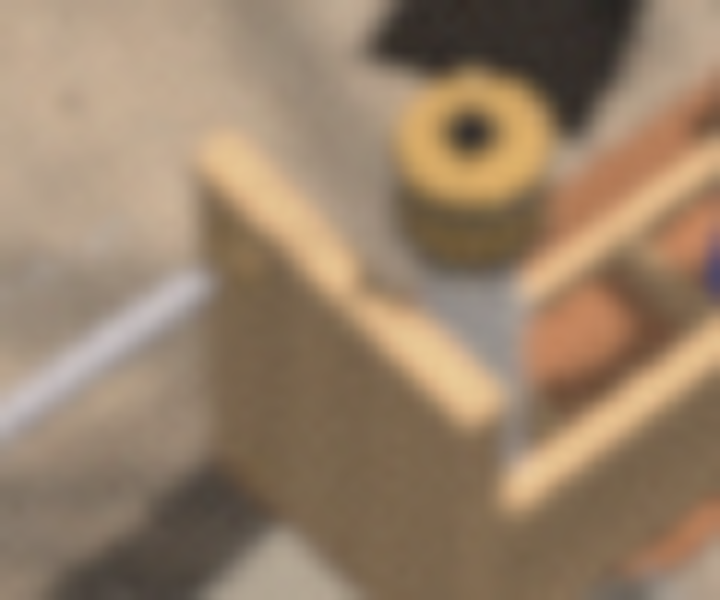

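View pics/t19z.png

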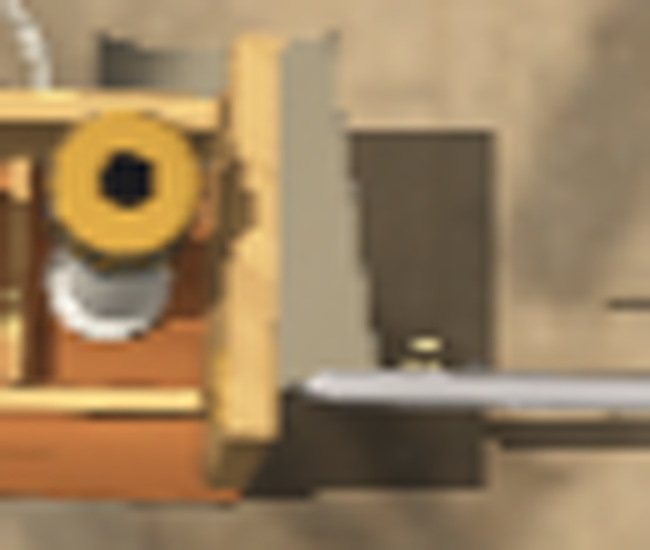

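```bash
python3 - <<'E'
from h import *
t=ctrl.read_camera('top')
T=lambda x,y:((x+.5)/10-.5+310,(y+.5)/10-.5+160)
print('tip',unproj(t,*T(300,385),.094),'rod',unproj(t,*T(640,390),.094))
print('cheek front/back',unproj(t,*T(255,437),.114),unproj(t,*T(257,34),.114))
E
```

```text
tip [0.55771875 0.01146832 0.094     ] rod [ 0.55792351 -0.06373935  0.094     ]
cheek front/back [0.54356164 0.02248436 0.114     ] [0.63210527 0.02291559 0.114     ]
```

Emit:
send_rows --plan '[0.05,0,0,0,0.08,0,0,0,0.08,0,0,0,0.08,0,0,0,0.08,0,0,0,0.05,0,0,0,0,0,0,0]'

```text
t: 51.38
ee_pos: [0.5554, -0.2127, 0.0882]
tcp_rot: [[0.01, 1.0, -0.0], [1.0, -0.01, 0.0], [0.0, -0.0, -1.0]]
ft_force: [-0.2, -0.1, -0.9]
width: 0.0184
```

```bash
python3 - <<'E'
from h import *
q=ctrl.sense(); print(q['t'],q['ee_pos'],q['ft_force'],q['torque'])
s=ctrl.read_camera('scene');t=ctrl.read_camera('top')
cv2.imwrite('pics/s20z.png',cv2.resize(s['color'][180:230,290:350,::-1],None,fx=12,fy=12,interpolation=cv2.INTER_CUBIC))
cv2.imwrite('pics/t20z.png',cv2.resize(t['color'][160:215,310:375,::-1],None,fx=10,fy=10,interpolation=cv2.INTER_CUBIC))
E
```

```text
51.375 [ 0.55542742 -0.21269967  0.08820936] [-0.19822465 -0.07529302 -0.88090638] [ 0.02299556  0.07560223 -0.00326626]
```

View pics/t20z.png

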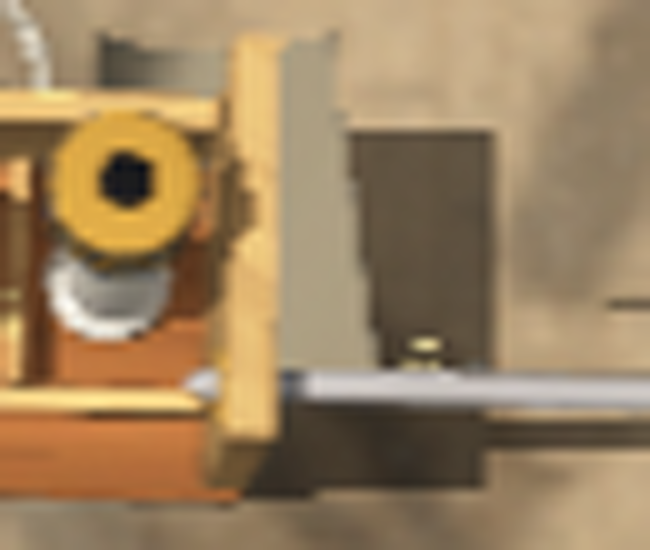

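View pics/s20z.png

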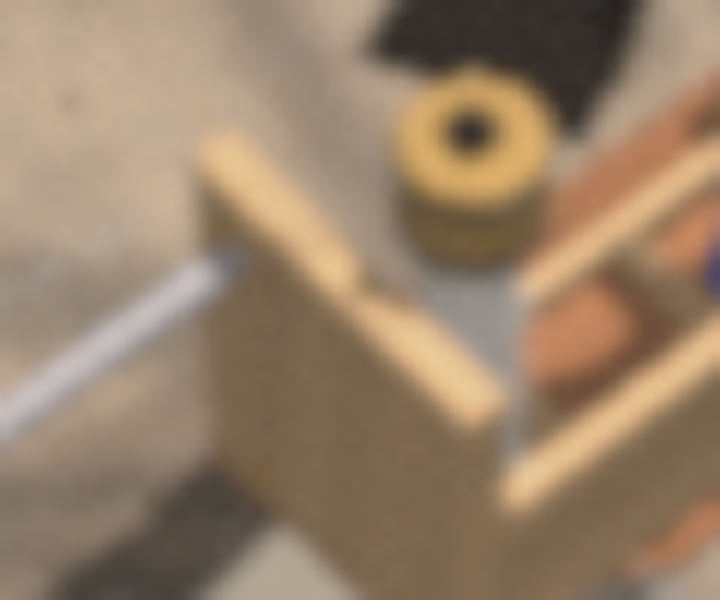

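Emit:
send_rows --plan '[0.1,0,0,0,0.15,0,0,0,0.15,0,0,0,0.15,0,0,0,0.15,0,0,0,0.15,0,0,0,0.15,0,0,0,0.15,0,0,0,0.15,0,0,0,0.15,0,0,0,0.1,0,0,0,0,0,0,0]'

```text
t: 52.98
ee_pos: [0.5564, -0.1195, 0.0882]
tcp_rot: [[0.009, 1.0, 0.0], [1.0, -0.009, 0.0], [0.0, 0.0, -1.0]]
ft_force: [0.3, -0.4, -2.2]
width: 0.0182
```

Emit:
send_rows --plan '[0.1,0,0,0,0.15,0,0,0,0.15,0,0,0,0.15,0,0,0,0.15,0,0,0,0.15,0,0,0,0.1,0,0,0,0.05,0,0,0,0,0,0,0]'

```text
t: 54.1
ee_pos: [0.5569, -0.0599, 0.0882]
tcp_rot: [[0.01, 1.0, -0.0], [1.0, -0.01, 0.0], [0.0, -0.0, -1.0]]
ft_force: [-1.0, -0.8, -1.6]
width: 0.0182
```

```bash
python3 - <<'E'
from h import *
q=ctrl.sense(); print(q['t'],q['ee_pos'],q['ft_force'],q['torque'])
s=ctrl.read_camera('scene');t=ctrl.read_camera('top')
cv2.imwrite('pics/s21z.png',cv2.resize(s['color'][140:230,290:400,::-1],None,fx=6,fy=6,interpolation=cv2.INTER_CUBIC))
cv2.imwrite('pics/t21z.png',cv2.resize(t['color'][150:215,235:375,::-1],None,fx=5.5,fy=5.5,interpolation=cv2.INTER_CUBIC))
cam('wrist','w21.png')
E
```

```text
54.1 [ 0.55690834 -0.05986903  0.08821228] [-0.97069212 -0.83271467 -1.60227954] [0.04215601 0.04640317 0.01011284]
```

View pics/t21z.png

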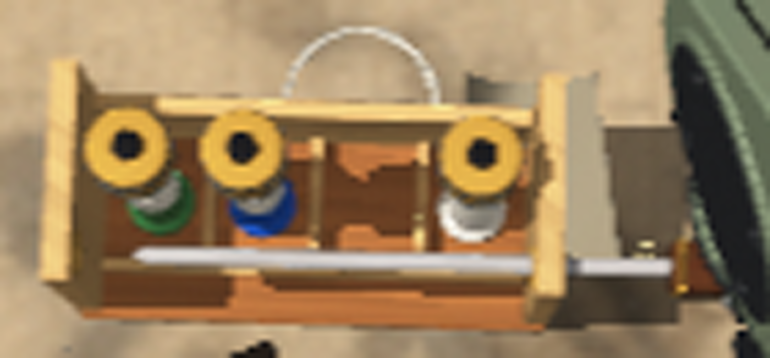

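View pics/s21z.png

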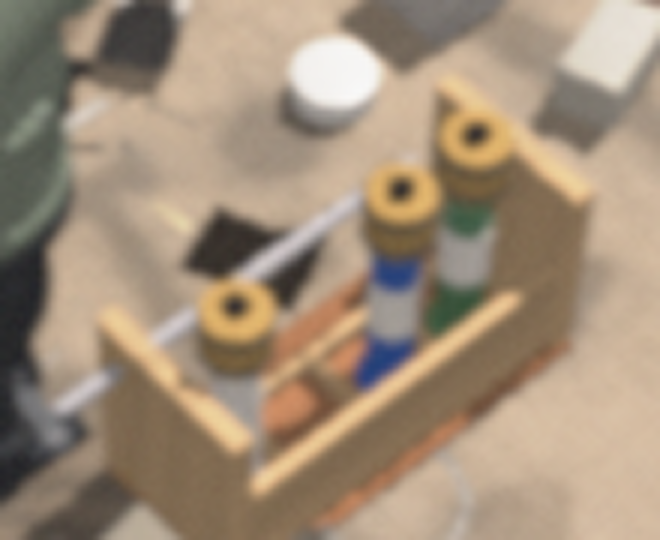

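View pics/w21.png

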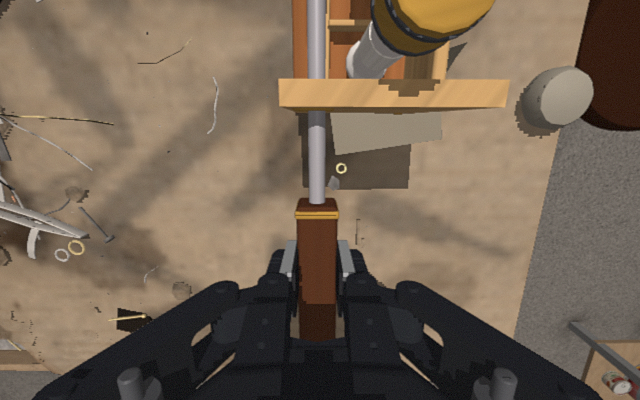

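```bash
python3 - <<'E'
from h import *
t=ctrl.read_camera('top')
cv2.imwrite('pics/t22z.png',cv2.resize(t['color'][155:215,235:285,::-1],None,fx=10,fy=10,interpolation=cv2.INTER_CUBIC))
cv2.imwrite('pics/t23z.png',cv2.resize(t['color'][155:215,310:370,::-1],None,fx=10,fy=10,interpolation=cv2.INTER_CUBIC))
E
```

```text
(no output)
```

View pics/t22z.png

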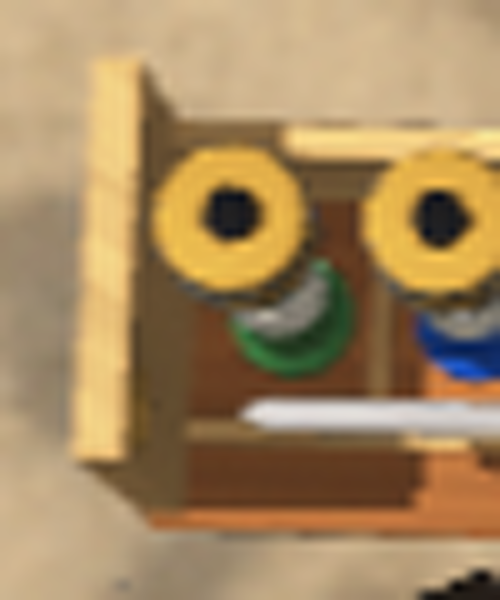

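View pics/t23z.png

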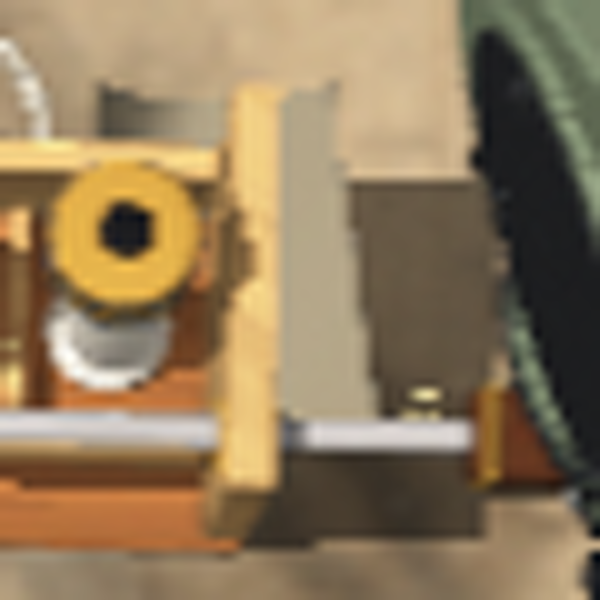

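```bash
python3 - <<'E'
from h import *
t=ctrl.read_camera('top')
T=lambda x,y,o:((x+.5)/10-.5+o,(y+.5)/10-.5+155)
print('tip',unproj(t,*T(245,412,235),.094))
print('L f/b',unproj(t,*T(98,460,235),.114),unproj(t,*T(118,61,235),.114))
print('R f/b',unproj(t,*T(245,488,310),.114),unproj(t,*T(257,86,310),.114))
print('rod at R',unproj(t,*T(310,434,310),.094), 'rod mid',unproj(t,*T(490,416,235),.094))
print('Leye inner',unproj(t,*T(142,408,235),.094))
cv2.imwrite('pics/t24z.png',cv2.resize(t['color'][185:210,240:265,::-1],None,fx=24,fy=24,interpolation=cv2.INTER_LANCZOS4))
E
```

```text
tip [0.55971267 0.1887668  0.094     ]
L f/b [0.54603006 0.217592   0.114     ] [0.63349068 0.21637586 0.114     ]
R f/b [0.54330719 0.02463982 0.114     ] [0.63166075 0.02291126 0.114     ]
rod at R [0.55798006 0.00926146 0.094     ] rod mid [0.55977352 0.13493602 0.094     ]
Leye inner [0.56020146 0.21138314 0.094     ]
```

View pics/t24z.png

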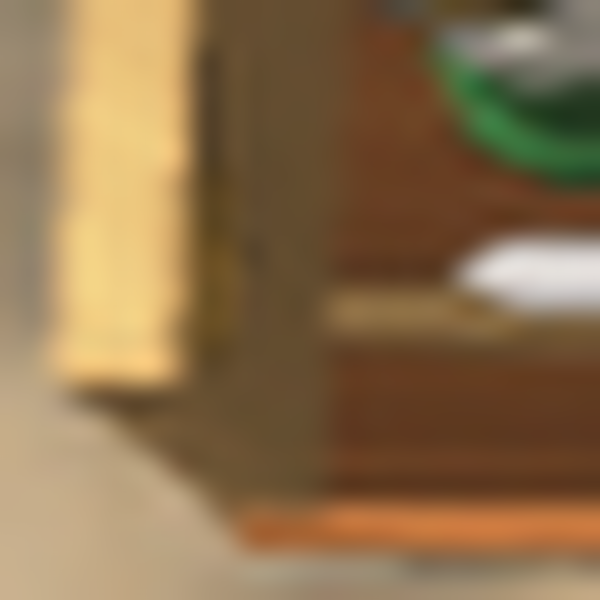

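Emit:
send_rows --plan '[0.08,0,0,0,0.1,0,0,0,0.1,0,0,0,0.1,0,0,0,0.08,0,0,0,0.05,0,0,0,0,0,0,0]'

```text
t: 55.22
ee_pos: [0.5572, -0.0291, 0.0882]
tcp_rot: [[0.01, 1.0, 0.0], [1.0, -0.01, 0.0], [0.0, 0.0, -1.0]]
ft_force: [-0.7, -0.1, -1.5]
width: 0.0186
```

```bash
python3 - <<'E'
from h import *
q=ctrl.sense(); print(q['t'],q['ee_pos'],q['ft_force'],q['torque'])
s=ctrl.read_camera('scene');t=ctrl.read_camera('top')
cv2.imwrite('pics/s25z.png',cv2.resize(s['color'][140:230,290:400,::-1],None,fx=6,fy=6,interpolation=cv2.INTER_CUBIC))
cv2.imwrite('pics/t25z.png',cv2.resize(t['color'][155:215,235:285,::-1],None,fx=10,fy=10,interpolation=cv2.INTER_CUBIC))
E
```

```text
55.225 [ 0.55721917 -0.02914203  0.08821584] [-0.7430124  -0.14359334 -1.49435488] [-0.01236725 -0.03102912 -0.01481504]
```

View pics/t25z.png

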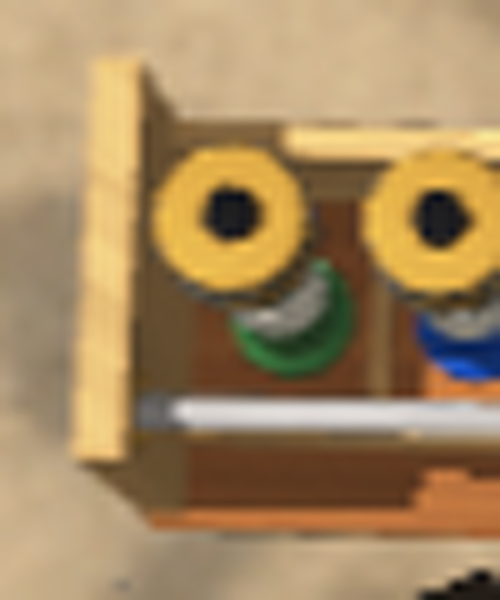

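Emit:
send_rows --plan '[0.06,0,0,0,0.06,0,0,0,0.05,0,0,0,0.03,0,0,0,0.02,0,0,0,0,0,0,0]'

```text
t: 56.08
ee_pos: [0.5573, -0.016, 0.0882]
tcp_rot: [[0.01, 1.0, -0.0], [1.0, -0.01, 0.0], [0.0, -0.0, -1.0]]
ft_force: [-1.0, -0.6, -0.9]
width: 0.0184
```

Emit:
send_rows --plan '[0.02,0,0,0,0.02,0,0,0,0,0,0,0]'

```text
t: 56.45
ee_pos: [0.5573, -0.0157, 0.0883]
tcp_rot: [[0.011, 1.0, -0.0], [1.0, -0.011, -0.003], [-0.003, -0.0, -1.0]]
ft_force: [-0.1, -10.9, 1.0]
width: 0.0183
```

Emit:
send_rows --plan '[0,0,0.03,0,0,0,0.02,0,0,0,0,0]'

```text
t: 56.82
ee_pos: [0.5573, -0.0157, 0.0854]
tcp_rot: [[0.012, 1.0, -0.0], [1.0, -0.012, -0.003], [-0.003, -0.0, -1.0]]
ft_force: [-0.1, -10.7, 2.7]
width: 0.0187
```

Emit:
send_rows --plan '[0,0,0,0,0,0,0,0,0,0,0,0,0,0,0,0,0,0,0,0]' --gripper 0.35

```text
t: 57.45
ee_pos: [0.5574, -0.0136, 0.0852]
tcp_rot: [[0.01, 1.0, 0.0], [1.0, -0.01, 0.0], [0.0, 0.0, -1.0]]
ft_force: [-0.8, -0.1, -0.2]
width: 0.0556
```

```bash
python3 - <<'E'
from h import *
q=ctrl.sense(); print(q['t'],q['ee_pos'],q['ft_force'],q['width'])
s=ctrl.read_camera('scene');t=ctrl.read_camera('top')
cv2.imwrite('pics/s26z.png',cv2.resize(s['color'][130:240,270:400,::-1],None,fx=5,fy=5,interpolation=cv2.INTER_CUBIC))
cv2.imwrite('pics/t26z.png',cv2.resize(t['color'][150:215,235:375,::-1],None,fx=5.5,fy=5.5,interpolation=cv2.INTER_CUBIC))
cam('wrist','w26.png')
E
```

```text
57.45 [ 0.55735707 -0.01363879  0.08521934] [-0.8414675  -0.10917955 -0.24582168] 0.0555698936855758
```

View pics/t26z.png

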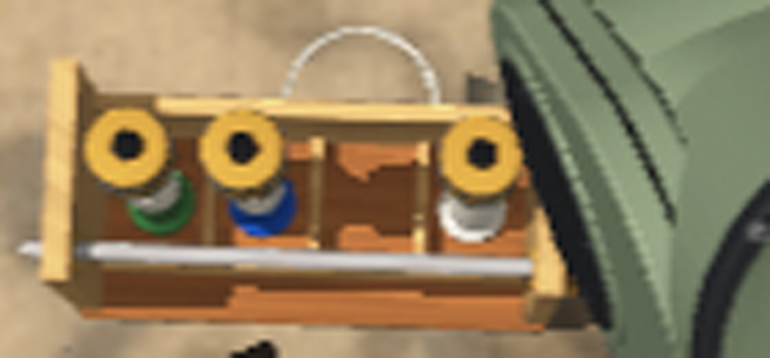

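View pics/w26.png

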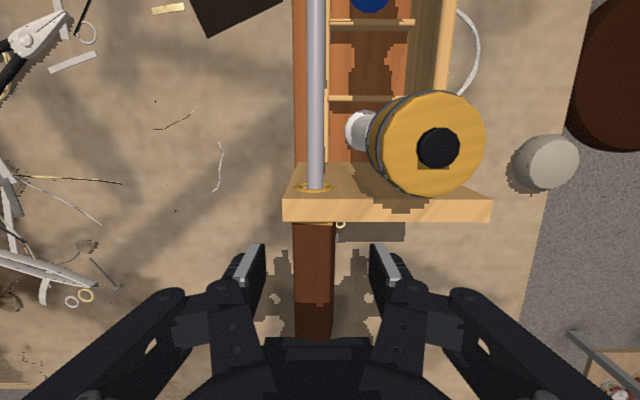

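Emit:
send_rows --plan '[0,0,-0.1,0,0,0,-0.2,0,0,0,-0.3,0,0,0,-0.4,0,0,0,-0.4,0,0,0,-0.4,0,-0.2,0,-0.2,0,-0.4,0,0,0,-0.5,0,0,0,-0.5,0,0,0,-0.5,0,0,0,-0.5,0,0,0]'

```text
t: 59.1
ee_pos: [0.5553, -0.1716, 0.2052]
tcp_rot: [[0.01, 1.0, -0.0], [1.0, -0.01, -0.0], [-0.0, -0.0, -1.0]]
ft_force: [0.5, -0.5, 0.4]
width: 0.0556
```

Emit:
send_rows --plan '[-0.4,0,0,0,-0.2,0,0,0,0,0,0,0,0,0,0,0]'

```text
t: 59.6
ee_pos: [0.5556, -0.2047, 0.2053]
tcp_rot: [[0.009, 1.0, 0.0], [1.0, -0.009, 0.001], [0.001, 0.0, -1.0]]
ft_force: [0.2, 0.2, -0.1]
width: 0.0555
```

```bash
python3 - <<'E'
from h import *
q=ctrl.sense(); print(q['t'],q['ee_pos'],q['ft_force'],q['width'])
s=ctrl.read_camera('scene');t=ctrl.read_camera('top')
cv2.imwrite('pics/s27z.png',cv2.resize(s['color'][130:240,260:400,::-1],None,fx=5.5,fy=5.5,interpolation=cv2.INTER_CUBIC))
cv2.imwrite('pics/t27z.png',cv2.resize(t['color'][150:215,230:385,::-1],None,fx=5,fy=5,interpolation=cv2.INTER_CUBIC))
cam('wrist','w27.png');cam('top','t27.png')
E
```

```text
59.6 [ 0.55559633 -0.20468869  0.20526889] [ 0.20635643  0.24714708 -0.13683607] 0.055478988989700155
```

View pics/t27z.png

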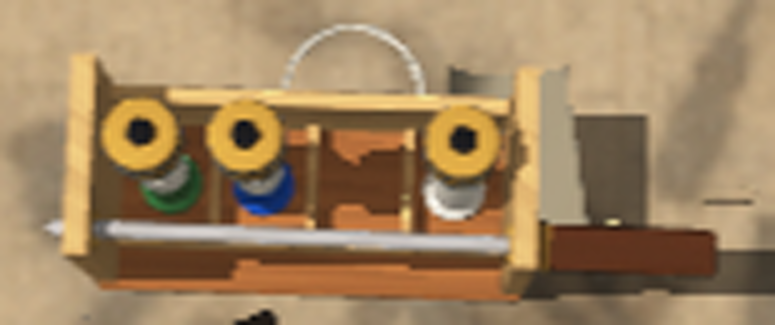

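View pics/s27z.png

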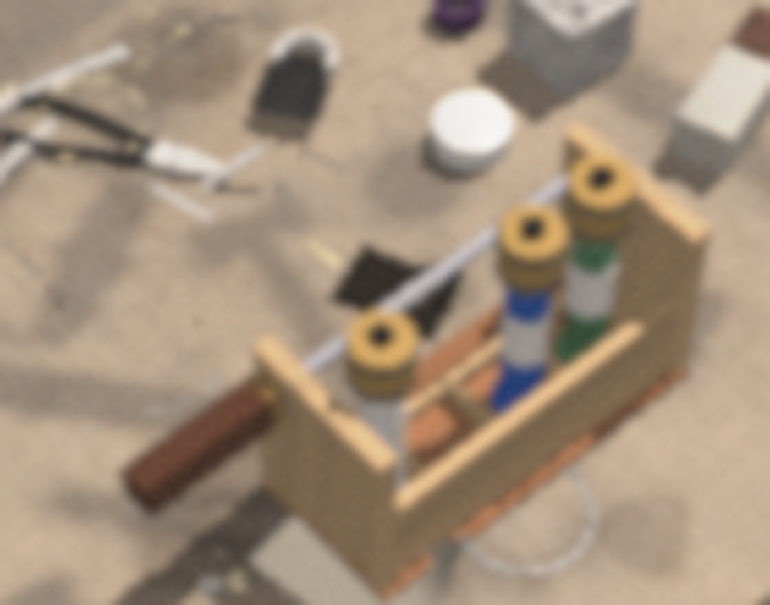

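```bash
python3 - <<'E'
from h import *
t=ctrl.read_camera('top');s=ctrl.read_camera('scene')
T=lambda x,y:((x+.5)/5-.5+230,(y+.5)/5-.5+150)
print('rear top',unproj(t,*T(716,254),.1),'tip',unproj(t,*T(42,228),.094))
print('cheek outer faces',unproj(t,*T(541,180),.114),unproj(t,*T(65,190),.114))
S=lambda x,y:((x+.5)/5.5-.5+260,(y+.5)/5.5-.5+130)
print('rear tri (top edge centre)',tri(t,T(716,254),s,S(140,478)))
print(ctrl.sense()['t'])
E
```

```text
rear top [ 0.55299522 -0.06118704  0.1       ] tip [0.56011802 0.23494822 0.094     ]
cheek outer faces [0.58219082 0.01689712 0.114     ] [0.57410126 0.22235716 0.114     ]
rear tri (top edge centre) [ 0.55450377 -0.06034149  0.09631033]
59.9
```

View pics/w27.png

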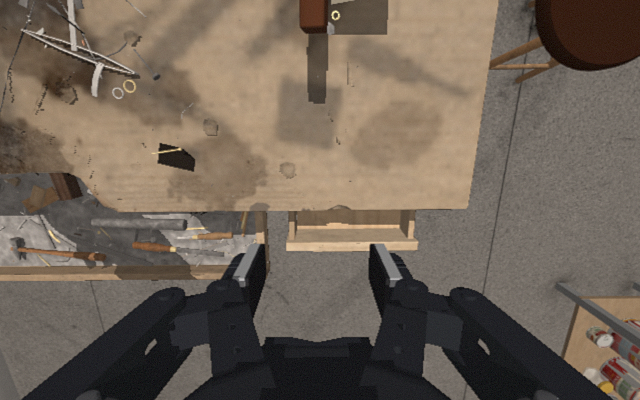

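```bash
python3 - <<'E'
from h import *
print(ctrl.job_done()); print(ctrl.sense()['t'])
E
```

```text
the job is handed in; nothing more can be done
None
the job is handed in; nothing more can be done
```

All three bottles on the bench are in the rack, the keeper rod is home, and I handed the job in at about 60 s. There was no amber bottle at the start. Green is in bay 1, blue in bay 2 and white in bay 4. Each was carried upright, lowered until it touched the bay floor, and released.

I slid the rod in from the right (-y) side. It met no resistance until the grip touched the cheek, where the push force rose to about 11 N; I then released it and backed the arm away.

**Last checks:**
- **Bottles:** The final pictures show all three upright in their bays.
- **Rod:** The tip is about 12 mm out of the far cheek. The grip's far end is about 78 mm from the near cheek, so the 80 mm grip has no gap within camera error (about 2 mm).
- **Arm:** It was clear of everything, with the wrist force near zero.
- **Bystanders:** The arm never went near the wax, tin or steel block. I did not measure them again at the end.

No check failed. The cameras disagreed with each other by 2–3 mm along y, so I used the wrist camera for the grasps and placings. The judge gave no verdict.

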